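# Set up projector lenses for bonding

## Robot

A 6-joint arm with a two-finger parallel gripper is mounted at the origin on the work surface. World frame = base frame: x ahead of the robot, y to its left, z up, the work surface at z = 0. Lengths are in m, angles in rad, forces in N, time in s.
With the tool pointing down it reaches from about 0.35 to 0.85 m from the base axis. Payload 8.1 kg.
Tool frame: the origin (TCP) lies midway between the tips of the shut fingers; the grasp point (between the pads) lies 19 mm behind it; z points along the fingers, y is the line along which they close (so a half turn about z gives the same grasp; the last joint's range is limited). The gripper opens to 93 mm and grips with 3 to 60 N. Pads are 15 mm wide; open, the fingers measure 128 mm over their backs; the gripper's body (75 mm by 188 mm) begins 65 mm behind the grasp point.
Start: joints at [1.069, 0.13, 1.488, -0, 1.523, -0.085], TCP at [0.243, 0.549, 0.219] pointing down, gripper open.
Joint ranges: [-2.96, 2.96], [-0.89, 2.26], [0.02, 2.5], [-1.34, 4.48], [0, 2.73], [-2.66, 2.66]. Speed limits (rad/s): [2.39, 2.39, 2.79, 3.14, 3.14, 3.14].

## Interface

Orientations are given as a 3x3 rotation matrix whose columns are the frame's x, y, z axes.
In Python, from cell import env, eyes, workorder gives the robot as it stands.
- The arm moves only by the tool step_arm, never from a script. Its argument "targets" is a list of rows, each an object with "claw": the finger opening in m, from 0 to 0.093; "travel": the shift along the tool's x, y, z in m, a list of three; "angular": the turn, a rotation vector about the tool's x, y, z in degrees, a list of three. In form: [{"claw": claw, "travel": [x, y, z], "angular": [wx, wy, wz]}, ...]. A call has 1 to 10 rows; each row is the pose to reach, as a shift and turn from the pose commanded when the call began, along the tool's axes at that moment; what a row does not reach only later rows make up. A row lasts 1/8 s, in which the tool goes at most 62.5 mm and 10.7 degrees, less where a joint would pass 70% of its speed; a pose out of reach is approached as far as the arm can. A call with a gripper value outside its range is refused whole. The fingers move at their own pace and stop on an object; "newtons" is the grip in N (left out, the last holds). Time passes only in rows, so rows that repeat a pose let the fingers close. It gives the time, the measured TCP pose, the force, the opening and the grip force at its end, in the units of the state.
- env.get_obs(): the state, without advancing time (a new reading comes with each control period).
- eyes.grab_frame(name): name is "scene" or "side" or "wrist"; returns a dict with "img" (384x512x3 uint8, red, green, blue), "fovy" (degrees; the focal length in pixels is half the picture's height over the tangent of half this angle, whatever the lens; pixels are square), "cx", "cy" (the principal point, pixels), "R" (3x3) and "t" (3): a world point X has camera coordinates R X + t; the wrist camera has in their place "hand_eye" (4x4, takes a point from camera to tool coordinates, whose origin is the TCP and whose axes are the flange's). Camera axes: x right, y down, z forward; pixel columns grow to the right and rows downward; lengths in m; the calibration is good to about 2 mm. A picture is of the moment at which its call begins: read the wrist's pose just before it. There is no depth.
- workorder.close_job(): hands the job in; it is judged then, once.
The state is a dict: "t": time; "qpos": joint angles; "joint_velocities": joint speeds; "joint_efforts": joint torques, N m; "tcp_pos": TCP position; "tcp_rot": TCP orientation; "force": force on the tool from outside, world axes, zero at the start; "moment": the same for the moment, N m; "width": finger opening in m; "finger_force": force on a finger pad.
Only numpy, scipy, OpenCV 4.12 (cv2) and the standard library are available. Lean on these libraries where they do the work, as an engineer would, in place of code of your own. Each camera call takes 0.05 s, during which the arm holds its last target. There are 200 camera calls.

## Task

Lay the steel bar on the bench flush against the plate's far long edge, about centred, as a fence; then stand every lens unit upright on the plate with one side square against the bar, and balance one steel weight flat on the middle of each lens so that it rests there by itself. When every unit is in the row with its weight, press the start button of the timer; leave the cup, the circuit board and the screwdriver alone.

Things in the scene. Friction and masses are not known exactly. Their poses are not given: they have to be found in the camera images.
- plate: flat grey metal plate fixed on the bench, 110 mm (its x) by 360 mm (its y), 6 mm thick. Origin: centre of the underside (on the bench top); its x axis points away from the robot, so that its far long edge is the face at x = +55 mm; z up
- bar: straight square steel bar, 300 mm long, 16 x 16 mm, 0.5 to 0.8 kg, loose. Origin: its centre; x along its length. It lies on the bench at the left at the start. Laid on the bench against the plate's edge it stands 10 mm higher than the plate and serves as a fence
- unit1: lens unit of a projector: a square grey plastic housing 52 x 52 mm, 34 mm tall, with a round convex glass lens (46 mm across, spherical, radius 45 mm) bulging 6.3 mm out of its top; 40 mm tall overall, 150 g. Any of its four sides may face the bar. Origin: centre of the underside; z up, x and y square to the sides. Loose, stands upright on the bench at the start. Two or three of the units 1 to 3 are there; the others are absent
- unit2: lens unit of a projector: a square grey plastic housing 52 x 52 mm, 34 mm tall, with a round convex glass lens (46 mm across, spherical, radius 45 mm) bulging 6.3 mm out of its top; 40 mm tall overall, 150 g. Any of its four sides may face the bar. Origin: centre of the underside; z up, x and y square to the sides. Loose, stands upright on the bench at the start. Two or three of the units 1 to 3 are there; the others are absent
- unit3: lens unit of a projector: a square grey plastic housing 52 x 52 mm, 34 mm tall, with a round convex glass lens (46 mm across, spherical, radius 45 mm) bulging 6.3 mm out of its top; 40 mm tall overall, 150 g. Any of its four sides may face the bar. Origin: centre of the underside; z up, x and y square to the sides. Loose, stands upright on the bench at the start. Two or three of the units 1 to 3 are there; the others are absent
- unit1_top (a point): highest point of the lens of unit1, on its middle, 40.3 mm above the unit's underside
- unit2_top (a point): highest point of the lens of unit2, on its middle, 40.3 mm above the unit's underside
- unit3_top (a point): highest point of the lens of unit3, on its middle, 40.3 mm above the unit's underside
- weight1: plain dark steel block, 36 x 36 mm, 16 mm thick, about 160 g, flat underneath. Origin: centre of the underside, z up, x and y square to the sides. Loose, lies flat on the bench at the start. The three weights are alike, any may go on any lens, and one may be left over
- weight2: plain dark steel block, 36 x 36 mm, 16 mm thick, about 160 g, flat underneath. Origin: centre of the underside, z up, x and y square to the sides. Loose, lies flat on the bench at the start. The three weights are alike, any may go on any lens, and one may be left over
- weight3: plain dark steel block, 36 x 36 mm, 16 mm thick, about 160 g, flat underneath. Origin: centre of the underside, z up, x and y square to the sides. Loose, lies flat on the bench at the start. The three weights are alike, any may go on any lens, and one may be left over
- start (a joint): the grey start button of the timer: 0 = up, 0.006 m = fully pressed; it springs back and needs about 4 N; down by 4 mm it counts as pressed
- start_top (a point): centre of the top of the start button (22 mm across), which sits in a black ring on a fixed white box, 66 x 66 mm and 30 mm tall, with a small dark display beside the button. Press straight down
- cup: white paper cup, 70 mm across, 75 mm tall; not part of the job, leave it alone. Origin: centre of its underside
- pcb: green circuit board, 70 x 100 mm, with components; not part of the job, leave it alone. Origin: centre of its underside
- screwdriver: screwdriver lying on the bench; not part of the job, leave it alone. Origin: centre of its underside
There are look-alikes about, which are no part of the job. What is shaped like the unit2 but green or purple is not meant.

How it is judged:
By the outcome, as a careful person would: the job done as asked, in the order asked, and still so for the second after the job is handed in, with the robot touching nothing.
Of unit1, unit2, unit3 only 2 to 3 are there at a start; the rules pass over those that are not, and their reading is None.
At some moment in a run one of bar may be knocked a few centimetres aside while the robot is not near it.
Once in a run the grip may slacken for a moment while it holds something.
It also fails if it takes over 210 s, if anything falls off the work surface, if the arm or the gripper's body presses on something with over 40 N, if the wrist force passes 120 N, or if a joint passes its speed limit or range.

## Working session

There is one attempt and no reset: what is moved stays moved. The work goes in short steps, Python scripts to look and compute and a tool call to move; the robot and the scene stay as the last step left them, time stands still between calls to the robot, and variables do not carry over. Pictures are saved under pics/ and viewed, at most 14 in all, crops included, and the job is handed in when it is done.

Besides the shell and the picture viewer there is one more tool, called after "Request:" as a command line: name --argument value ..., lists and objects as JSON in quotes. step_arm: Moves the arm, as the interface text tells. Its arguments: {"type":"object","properties":{"targets":{"type":"array","items":{"type":"object","properties":{"claw":{"type":"number"},"travel":{"type":"array","items":{"type":"number"}},"angular":{"type":"array","items":{"type":"number"}}}}},"newtons":{"type":"number"}},"required":["targets"]}

```bash
mkdir -p pics; ls; cat > h.py <<'E'
import numpy as np, cv2
from cell import env, eyes, workorder
def grab(name, fn=None):
    o=env.get_obs(); f=eyes.grab_frame(name)
    im=cv2.cvtColor(f["img"],cv2.COLOR_RGB2BGR)
    if fn: cv2.imwrite("pics/"+fn,im)
    F=im.shape[0]/2/np.tan(np.radians(f["fovy"])/2)
    if "R" in f: R=np.array(f["R"]);t=np.array(f["t"]); Rw=R.T; c=-R.T@t
    else:
        H=np.array(f["hand_eye"]); T=np.array(o["tcp_rot"]); Rw=T@H[:3,:3]; c=T@H[:3,3]+np.array(o["tcp_pos"])
    return im,dict(F=F,cx=f["cx"],cy=f["cy"],Rw=Rw,c=c)
def cast(C,px,z):
    px=np.atleast_2d(px).astype(float)
    d=np.c_[(px[:,0]-C["cx"])/C["F"],(px[:,1]-C["cy"])/C["F"],np.ones(len(px))]@C["Rw"].T
    s=(z-C["c"][2])/d[:,2]
    return C["c"]+d*s[:,None]
def proj(C,X):
    p=(np.atleast_2d(X)-C["c"])@C["Rw"]
    return np.c_[C["F"]*p[:,0]/p[:,2]+C["cx"],C["F"]*p[:,1]/p[:,2]+C["cy"]]
E
python3 - <<'E'
from h import *
for n in("scene","side","wrist"):
    im,C=grab(n,n+"0.png"); print(n,C["F"],C["c"].round(3),C["Rw"].round(3).tolist())
a=[cv2.imread(f"pics/{n}0.png") for n in("scene","side")]
o=env.get_obs();print(o["t"],o["tcp_pos"],np.round(o["tcp_rot"],3).tolist(),o["width"])
E
```

```text
pics
scene 433.72617171143736 [ 0.902 -0.757  1.006] [[0.861, 0.382, -0.336], [0.509, -0.63, 0.586], [0.012, -0.676, -0.737]]
side 388.24257692831407 [0.21  1.016 0.866] [[-0.972, -0.127, 0.2], [-0.236, 0.595, -0.768], [-0.021, -0.794, -0.608]]
wrist 300.1649228260945 [0.169 0.581 0.384] [[0.405, 0.878, 0.257], [0.914, -0.388, -0.116], [-0.002, 0.282, -0.959]]
0.15 [0.24267469 0.548245   0.2178117 ] [[-0.914, 0.405, -0.001], [0.405, 0.914, -0.001], [0.0, -0.001, -1.0]] 0.09293068215334169
```

View pics/scene0.png

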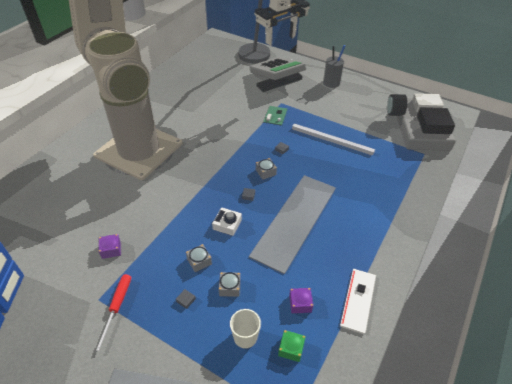

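View pics/side0.png

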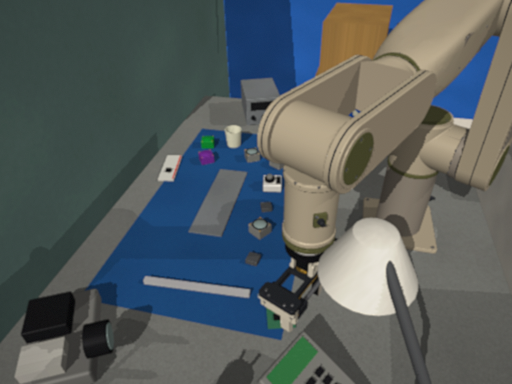

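The scene view shows grey units at (265,168), (199,257) and (230,283), and weights at (282,148), (248,195) and (186,299). The bar runs from (293,127) to (373,152), the plate is centred near (293,223), and the timer is at (228,220). Possible mix-ups for a unit are purple (109,246) and (302,300) and green (292,345). For the timer it's the white box at (358,300). I choose the grey ones and the small box with the ring, and check them in a close crop.

```bash
python3 - <<'E'
from h import *
im,C=grab("scene")
c=im[105:315,140:400]; cv2.imwrite("pics/crop1.png",cv2.resize(c,None,fx=2.8,fy=2.8,interpolation=cv2.INTER_CUBIC))
hsv=cv2.cvtColor(im,cv2.COLOR_BGR2HSV)
for n,p in dict(u1=(265,168),u2=(199,257),u3=(230,283),w1=(282,148),w2=(248,195),w3=(186,299),bar=(333,139),plate=(293,223),blue=(330,240)).items(): print(n,hsv[p[1],p[0]],cast(C,p,0.02).round(3))
m=((hsv[...,1]<110)).astype(np.uint8)
n,l,s,ce=cv2.connectedComponentsWithStats(m)
for i in range(1,n):
    if 40<s[i,4]<8000:
        r=cv2.minAreaRect(np.argwhere(l==i)[:,::-1].astype(np.float32)); print(s[i],ce[i].round(1),cast(C,cv2.boxPoints(r),0.006)[:,:2].round(3).tolist())
E
```

```text
u1 [ 90  22 140] [[0.427 0.128 0.02 ]]
u2 [ 87  29 157] [[ 0.445 -0.262  0.02 ]]
u3 [ 84  25 162] [[ 0.56  -0.286  0.02 ]]
w1 [108  26  99] [[0.428 0.241 0.02 ]]
w2 [116  20 102] [[ 0.441 -0.001  0.02 ]]
w3 [111  17 106] [[ 0.49  -0.381  0.02 ]]
bar [ 90   2 155] [[0.558 0.375 0.02 ]]
plate [115  10 150] [[ 0.609 -0.027  0.02 ]]
blue [107 150 160] [[ 0.725 -0.027  0.02 ]]
[292 123  84  33 671] [333.2 139. ] [[0.4, 0.36], [0.388, 0.403], [0.698, 0.421], [0.704, 0.379]]
[275 142  14  12 121] [281.6 147.7] [[0.4, 0.233], [0.39, 0.285], [0.439, 0.279], [0.447, 0.228]]
[255 158  22  22 353] [265.6 168.3] [[0.371, 0.143], [0.412, 0.206], [0.472, 0.139], [0.432, 0.08]]
[ 248  175   88   99 3793] [292.2 224.3] [[0.552, -0.185], [0.527, 0.209], [0.661, 0.179], [0.663, -0.196]]
[241 188  15  13 153] [248.  193.9] [[0.422, -0.016], [0.402, 0.031], [0.441, 0.043], [0.461, -0.005]]
[211 207  31  29 633] [226.6 221.1] [[0.407, -0.161], [0.374, -0.074], [0.46, -0.059], [0.489, -0.146]]
[185 244  27  28 496] [198.5 257.7] [[0.391, -0.264], [0.42, -0.206], [0.485, -0.249], [0.456, -0.304]]
[  0 252   7  21  88] [  2.  260.7] [[-0.038, -0.523], [-0.024, -0.515], [0.029, -0.557], [0.016, -0.565]]
[  2 270  18  32 268] [ 10.4 285.6] [[0.079, -0.615], [0.038, -0.542], [0.066, -0.539], [0.106, -0.612]]
[218 272  23  25 532] [229.2 284.1] [[0.509, -0.268], [0.56, -0.237], [0.597, -0.298], [0.549, -0.327]]
[176 289  20  20 238] [185.3 298.3] [[0.461, -0.393], [0.461, -0.35], [0.503, -0.357], [0.502, -0.398]]
[ 229  308   33   41 1019] [244.9 327.4] [[0.629, -0.423], [0.595, -0.326], [0.672, -0.304], [0.701, -0.401]]
```

View pics/crop1.png

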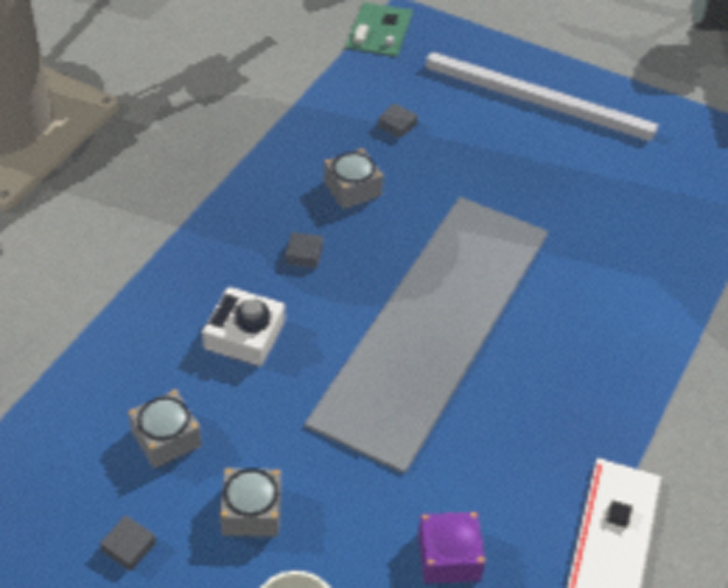

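The crop confirms three grey units with clear lenses, three dark weights, the grey bar and the timer with its black ring. The purple unit is a look-alike. I'll move above the bar for a wrist view.

Request:
step_arm --targets '[{"claw":0.093,"travel":[-0.335,-0.123,-0.032],"angular":[0,0,-23.9]},{"claw":0.093,"travel":[-0.335,-0.123,-0.032],"angular":[0,0,-23.9]},{"claw":0.093,"travel":[-0.335,-0.123,-0.032],"angular":[0,0,-23.9]},{"claw":0.093,"travel":[-0.335,-0.123,-0.032],"angular":[0,0,-23.9]},{"claw":0.093,"travel":[-0.335,-0.123,-0.032],"angular":[0,0,-23.9]},{"claw":0.093,"travel":[-0.335,-0.123,-0.032],"angular":[0,0,-23.9]},{"claw":0.093,"travel":[-0.335,-0.123,-0.032],"angular":[0,0,-23.9]},{"claw":0.093,"travel":[-0.335,-0.123,-0.032],"angular":[0,0,-23.9]}]'

```text
t: 1.2
tcp_pos: [0.4991, 0.3007, 0.2502]
tcp_rot: [[-1.0, 0.0, -0.001], [0.0, 1.0, 0.0], [0.001, 0.0, -1.0]]
force: [-0.1, -0.0, 0.1]
width: 0.0931
finger_force: 0.0
```

```bash
cat >> h.py <<'E'
def go(xyz,yaw):
    """tool-frame travel/turn to reach xyz with tool down, heading yaw (deg) of -x tool axis"""
    o=env.get_obs(); T=np.array(o["tcp_rot"]); p=np.array(o["tcp_pos"])
    y=np.radians(yaw); c,s=np.cos(y),np.sin(y)
    G=np.array([[-c,-s,0],[-s,c,0],[0,0,-1.]])
    r=cv2.Rodrigues(T.T@G)[0].ravel()
    print("travel",(T.T@(np.array(xyz)-p)).round(4).tolist(),"ang",np.degrees(r).round(2).tolist(),"at",p.round(4),"yaw",np.degrees(np.arctan2(-T[1,0],-T[0,0])).round(2),"t",o["t"])
def comps(im,C,z=0.0,lo=40,smax=110):
    hsv=cv2.cvtColor(im,cv2.COLOR_BGR2HSV)
    m=(hsv[...,1]<smax).astype(np.uint8)
    n,l,s,ce=cv2.connectedComponentsWithStats(m); out=[]
    for i in range(1,n):
        if s[i,4]<lo or s[i,4]>60000: continue
        pts=np.argwhere(l==i)[:,::-1].astype(np.float32)
        w=cast(C,pts,z)[:,:2]
        r=cv2.minAreaRect((w*1000).astype(np.float32))
        out.append((s[i].tolist(),np.round(r[0],1),np.round(r[1],1),round(r[2],1)))
    return out
E
python3 - <<'E'
from h import *
im,C=grab("wrist","w1.png")
for c in comps(im,C,0.008): print(c)
go((.5,.3,.25),0)
E
```

```text
([299, 0, 89, 44, 1948], array([318.8, 412.4]), array([ 49.4, 100.1]), 14.6)
([87, 72, 64, 60, 2285], array([426.2, 126.1]), array([64.9, 61.6]), 56.6)
([201, 80, 32, 32, 842], array([417.7, 255.2]), array([37.6, 36.6]), 81.9)
([10, 89, 46, 36, 1030], array([431.2,  12.9]), array([38.8, 45.7]), 21.0)
travel [-0.0014, -0.0012, 0.0003] ang [0.01, -0.05, 0.05] at [0.4986 0.3012 0.2503] yaw 0.05 t 1.25
```

View pics/w1.png

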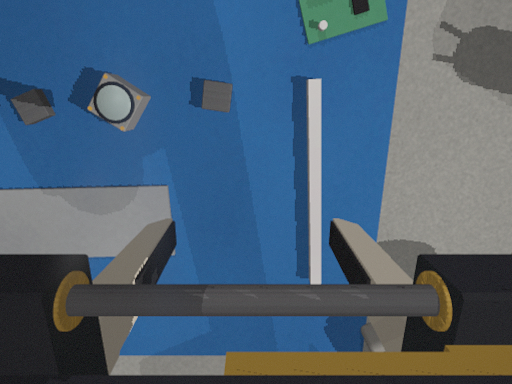

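This wrist view (image down is world +x) shows the bar top from (314,79) down past (316,283), a unit at (115,102), weights at (217,96) and (33,105), the plate's left end at (168,186)–(170,258), and the board at (345,20).

```bash
python3 - <<'E'
from h import *
im=cv2.imread("pics/w1.png"); _,C=grab("wrist")
g=cv2.cvtColor(im,cv2.COLOR_BGR2HSV)
for r in (70,76,80,100,180,260): print(r,g[r,302:328:2,1].tolist(),g[r,302:328:2,2].tolist())
m=((g[...,1]<60)&(g[...,2]>120)).astype(np.uint8); m[:,:290]=0;m[:,330:]=0;m[:60]=0;m[278:]=0
n,l,s,ce=cv2.connectedComponentsWithStats(m); i=1+s[1:,4].argmax(); print(s[i])
mid=[]
for r in range(85,272,4):
    c=np.where(l[r]==i)[0]; mid.append([(c.min()+c.max())/2,r])
w=cast(C,mid,.016); print(np.polyfit(w[:,0],w[:,1],1),w[[0,-1]].round(4))
e=cast(C,[[ (314),s[i][1]]],.016); print("near end",e)
# far end in scene
im2,C2=grab("scene"); h=cv2.cvtColor(im2,cv2.COLOR_BGR2HSV); mm=(h[...,1]<110).astype(np.uint8)
n,l,s,ce=cv2.connectedComponentsWithStats(mm); j=l[139,333]; pts=np.argwhere(l==j)[:,::-1]
v=cast(C2,pts,.008); print(v[:,0].min(),v[:,0].max(),v.mean(0))
# plate corners via approx poly in scene
j=l[223,293]; k=(l==j).astype(np.uint8); ct=max(cv2.findContours(k,0,2)[0],key=cv2.contourArea)
a=cv2.approxPolyDP(ct,5,True)[:,0]; print(a.tolist(),cast(C2,a,.006).round(4).tolist())
E
```

```text
70 [171, 183, 176, 177, 167, 169, 172, 169, 167, 169, 178, 172, 171] [149, 149, 149, 148, 148, 149, 147, 145, 147, 151, 150, 151, 149]
76 [171, 181, 176, 174, 172, 178, 179, 172, 176, 177, 172, 173, 173] [128, 124, 132, 154, 154, 149, 147, 147, 146, 148, 148, 149, 147]
80 [165, 186, 83, 8, 9, 10, 9, 6, 8, 4, 193, 177, 174] [110, 107, 98, 163, 204, 203, 203, 200, 199, 192, 145, 151, 151]
100 [188, 180, 104, 7, 5, 7, 5, 5, 7, 3, 187, 171, 171] [107, 105, 101, 144, 198, 196, 197, 196, 196, 190, 147, 154, 155]
180 [169, 178, 178, 21, 6, 7, 7, 7, 7, 5, 191, 174, 179] [110, 109, 112, 109, 201, 194, 196, 194, 195, 190, 152, 154, 154]
260 [172, 176, 173, 104, 8, 5, 5, 5, 7, 4, 181, 168, 177] [110, 107, 109, 103, 154, 193, 194, 193, 193, 187, 152, 149, 150]
[ 308   79   13  199 2400]
[0.06560717 0.35380384] [[0.404  0.3805 0.016 ]
 [0.6686 0.3976 0.016 ]]
near end [[0.39686805 0.38002716 0.016     ]]
0.3945214691599317 0.7012767041019755 [0.55259431 0.38899052 0.008     ]
[[335, 187], [304, 175], [248, 256], [284, 273]] [[0.6519, 0.1809, 0.006], [0.5443, 0.1778, 0.006], [0.5514, -0.183, 0.006], [0.6617, -0.1796, 0.006]]
```

Request:
step_arm --newtons 55 --targets '[{"claw":0.093,"travel":[-0.048,0.0885,0.05],"angular":[0,0,-3.7]},{"claw":0.093,"travel":[-0.048,0.0885,0.1],"angular":[0,0,-3.7]},{"claw":0.07,"travel":[-0.048,0.0885,0.15],"angular":[0,0,-3.7]},{"claw":0.05,"travel":[-0.048,0.0885,0.2],"angular":[0,0,-3.7]},{"claw":0.05,"travel":[-0.048,0.0885,0.23],"angular":[0,0,-3.7]},{"claw":0.05,"travel":[-0.048,0.0885,0.245],"angular":[0,0,-3.7]},{"claw":0.05,"travel":[-0.048,0.0885,0.245],"angular":[0,0,-3.7]},{"claw":0.0,"travel":[-0.048,0.0885,0.245],"angular":[0,0,-3.7]},{"claw":0.0,"travel":[-0.048,0.0885,0.245],"angular":[0,0,-3.7]},{"claw":0.0,"travel":[-0.048,0.0885,0.245],"angular":[0,0,-3.7]}]'

```text
t: 2.6
tcp_pos: [0.5482, 0.3895, 0.007]
tcp_rot: [[-0.998, -0.065, 0.002], [-0.065, 0.998, 0.001], [-0.002, 0.001, -1.0]]
force: [0.5, 0.9, -0.4]
width: 0.0244
finger_force: 0.0
```

Request:
step_arm --targets '[{"claw":0.0,"travel":[0,0,0]},{"claw":0.0,"travel":[0,0,0]},{"claw":0.0,"travel":[0,0,-0.02]},{"claw":0.0,"travel":[0,0,-0.05]},{"claw":0.0,"travel":[0,0,-0.08]},{"claw":0.0,"travel":[0,0,-0.08]}]'

```text
$.targets[0]: bad value
```

```bash
python3 - <<'E'
from h import *
im,C=grab("wrist","w2.png")
go((.66,.0,.09),-90+1.1)
E
```

```text
travel [-0.0867, -0.3957, -0.0835] ang [0.09, 0.03, 92.61] at [0.5479 0.3893 0.0066] yaw 3.71 t 2.65
```

View pics/w2.png

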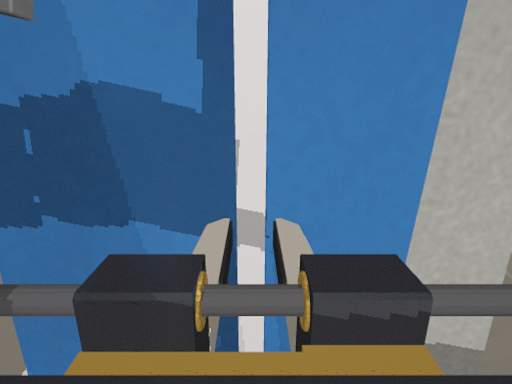

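The bar runs between the fingers, centred at about (252,230). Before closing I'll raise slightly so the tips clear the plate later.

Request:
step_arm --newtons 55 --targets '[{"claw":0.024,"travel":[0,0,-0.002],"angular":[0,0,0]},{"claw":0.0,"travel":[0,0,-0.002],"angular":[0,0,0]},{"claw":0.0,"travel":[0,0,-0.002],"angular":[0,0,0]},{"claw":0.0,"travel":[0,0,-0.002],"angular":[0,0,0]},{"claw":0.0,"travel":[0,0,-0.002],"angular":[0,0,0]},{"claw":0.0,"travel":[0,0,-0.015],"angular":[0,0,0]},{"claw":0.0,"travel":[0,0,-0.045],"angular":[0,0,0]},{"claw":0.0,"travel":[0,0,-0.075],"angular":[0,0,0]},{"claw":0.0,"travel":[0,0,-0.075],"angular":[0,0,0]}]'

```text
t: 3.78
tcp_pos: [0.549, 0.3904, 0.0837]
tcp_rot: [[-0.998, -0.065, 0.004], [-0.065, 0.998, 0.003], [-0.005, 0.003, -1.0]]
force: [0.0, 0.3, -5.7]
width: 0.0149
finger_force: 55.0
```

```bash
python3 - <<'E'
from h import *
im,C=grab("wrist","w3.png")
o=env.get_obs();print(o["width"],o["force"],o["moment"])
go((.66,.0,.09),-90+1.1)
E
```

```text
0.015204180872670304 [-0.82142983 -0.45535811 -7.71092748] [ 0.0039436   0.01632707 -0.01759208]
travel [-0.0866, -0.3961, -0.0089] ang [0.13, 0.02, 92.63] at [0.5479 0.3896 0.0814] yaw 3.73 t 3.825
```

Request:
step_arm --targets '[{"claw":0,"travel":[-0.02,-0.04,-0.049],"angular":[0,0,10]},{"claw":0,"travel":[-0.04,-0.09,-0.049],"angular":[0,0,20]},{"claw":0,"travel":[-0.06,-0.14,-0.049],"angular":[0,0,30]},{"claw":0,"travel":[-0.08,-0.19,-0.049],"angular":[0,0,40]},{"claw":0,"travel":[-0.1,-0.24,-0.049],"angular":[0,0,50]},{"claw":0,"travel":[-0.12,-0.29,-0.049],"angular":[0,0,60]},{"claw":0,"travel":[-0.14,-0.34,-0.049],"angular":[0,0,70]},{"claw":0,"travel":[-0.146,-0.38,-0.049],"angular":[0,0,80]},{"claw":0,"travel":[-0.146,-0.4,-0.049],"angular":[0,0,90]},{"claw":0,"travel":[-0.146,-0.4,-0.049],"angular":[0,0,92.6]}]'

```text
t: 5.08
tcp_pos: [0.7175, -0.003, 0.126]
tcp_rot: [[-0.013, 1.0, -0.005], [1.0, 0.013, -0.0], [0.0, -0.005, -1.0]]
force: [0.6, 0.1, -5.1]
width: 0.0151
finger_force: 55.0
```

```bash
python3 - <<'E'
from h import *
im,C=grab("wrist","w4.png")
o=env.get_obs();print(o["width"],o["force"],o["moment"])
go((.72,.0,.13),-90+1.1)
E
```

```text
0.01542506089032674 [ 0.01315836  0.31842427 -6.21542628] [-0.06924052  0.03193738 -0.0318164 ]
travel [0.0018, 0.0026, -0.004] ang [-0.27, -0.03, -0.32] at [ 0.7175 -0.0018  0.126 ] yaw -89.22 t 5.125
```

View pics/w4.png

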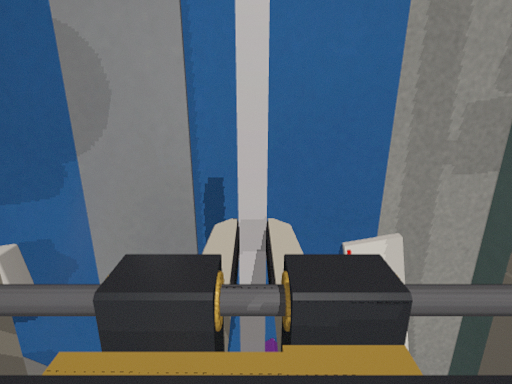

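The bar is held between the fingers at (252,200). The plate's far edge runs from (181,0) to (196,240) on its left. I'll fit both.

```bash
python3 - <<'E'
from h import *
im=cv2.imread("pics/w4.png"); _,C=grab("wrist")
s=cv2.GaussianBlur(cv2.cvtColor(im,cv2.COLOR_BGR2HSV)[...,1],(3,3),0)
F=[];N=[];B=[]
for r in range(4,200,4):
    row=s[r]<90
    a=np.where(row[150:215])[0]; F.append([150+a.max()+.5,r])
    a=np.where(row[30:140])[0]; N.append([30+a.min()-.5,r])
    b=np.where(row[228:285])[0]; B.append([228+(b.min()+b.max())/2,r])
def fit(P,z):
    w=cast(C,P,z); k=np.polyfit(w[:,1],w[:,0],1); res=w[:,0]-np.polyval(k,w[:,1]); g=abs(res)<.003; k=np.polyfit(w[g,1],w[g,0],1)
    print(k.round(4),"yawdeg",np.degrees(-np.arctan(k[0])).round(2),res.std().round(4),w[[0,-1],1].round(3))
fit(F,0);fit(F,.006);fit(N,.006);fit(B,.131);fit(B,.135)
E
```

```text
[-0.0248  0.6549] yawdeg 1.42 0.0003 [ 0.154 -0.021]
[-0.0248  0.6562] yawdeg 1.42 0.0003 [ 0.152 -0.019]
[-0.0246  0.545 ] yawdeg 1.41 0.0003 [ 0.151 -0.021]
[-0.0145  0.7159] yawdeg 0.83 0.0001 [0.12  0.024]
[-0.0145  0.716 ] yawdeg 0.83 0.0001 [0.119 0.025]
```

Request:
step_arm --targets '[{"claw":0,"travel":[0.001,-0.03,0.03],"angular":[0,0,-0.6]},{"claw":0,"travel":[0.001,-0.051,0.06],"angular":[0,0,-0.6]},{"claw":0,"travel":[0.001,-0.051,0.09],"angular":[0,0,-0.6]},{"claw":0,"travel":[0.001,-0.051,0.105],"angular":[0,0,-0.6]},{"claw":0,"travel":[0.001,-0.051,0.112],"angular":[0,0,-0.6]},{"claw":0,"travel":[0.001,-0.051,0.115],"angular":[0,0,-0.6]},{"claw":0,"travel":[0.001,-0.051,0.1165],"angular":[0,0,-0.6]},{"claw":0,"travel":[0.001,-0.051,0.1165],"angular":[0,0,-0.6]}]'

```text
t: 6.18
tcp_pos: [0.6687, -0.0007, 0.014]
tcp_rot: [[-0.03, 1.0, 0.001], [1.0, 0.03, -0.0], [-0.0, 0.001, -1.0]]
force: [-0.1, 1.0, -6.2]
width: 0.0158
finger_force: 55.0
```

```bash
python3 - <<'E'
from h import *
im,C=grab("wrist","w5.png")
s=cv2.GaussianBlur(cv2.cvtColor(im,cv2.COLOR_BGR2HSV)[...,1],(3,3),0)
for r in (20,80,140,200):
    print(r,"".join('#' if v<90 else '.' for v in s[r,150:310:1]))
o=env.get_obs();print(o["width"],o["force"],o["tcp_pos"])
E
```

```text
20 ##################################################################################...###################################........................................
80 ##################################################################################....#################################.........................................
140 ###################################################################################....###############################..........................................
200 ####################################################################################....#############################...........................................
0.015136007892924625 [-0.07145067  0.11816281 -5.70410206] [ 6.68656673e-01 -6.66196320e-04  1.39827250e-02]
```

View pics/w5.png

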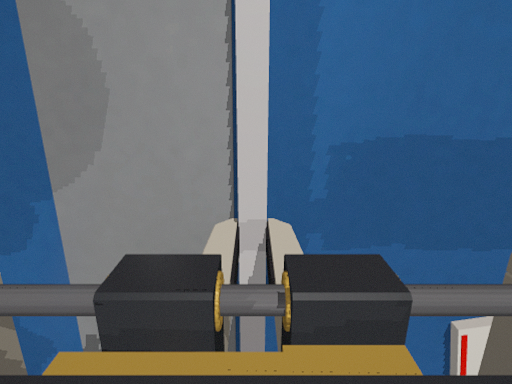

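The bar is beside the plate with a thin blue gap at about (234,150). Next I'll lower it and close in.

Request:
step_arm --targets '[{"claw":0,"travel":[0,0,0.003],"angular":[0,0,0]},{"claw":0,"travel":[0,0,0.0045],"angular":[0,0,0]},{"claw":0,"travel":[0,0,0.0045],"angular":[0,0,0]}]'

```text
t: 6.6
tcp_pos: [0.6678, -0.0006, 0.0083]
tcp_rot: [[-0.03, 1.0, -0.001], [1.0, 0.03, 0.0], [0.0, -0.001, -1.0]]
force: [-0.2, -0.7, -4.9]
width: 0.0152
finger_force: 55.0
```

Request:
step_arm --targets '[{"claw":0,"travel":[0,-0.001,0],"angular":[0,0,0]},{"claw":0,"travel":[0,-0.002,0],"angular":[0,0,0]},{"claw":0,"travel":[0,-0.002,0],"angular":[0,0,0]}]'

```text
t: 6.98
tcp_pos: [0.6659, -0.0007, 0.0087]
tcp_rot: [[-0.03, 1.0, -0.0], [1.0, 0.03, -0.0], [-0.0, -0.0, -1.0]]
force: [1.2, 0.1, -5.7]
width: 0.0152
finger_force: 55.0
```

```bash
python3 - <<'E'
from h import *
im,C=grab("wrist","w6.png")
s=cv2.GaussianBlur(cv2.cvtColor(im,cv2.COLOR_BGR2HSV)[...,1],(3,3),0)
for r in (20,80,140,200):
    print(r,"".join('#' if v<90 else '.' for v in s[r,200:310:1]))
o=env.get_obs();print(o["width"],o["force"],o["tcp_pos"])
E
```

```text
20 ######################################################################........................................
80 #####################################################################.........................................
140 ####################################################################..........................................
200 ###################################################################...........................................
0.015850945188621464 [ 0.0160546  -0.3207709  -5.35493619] [ 0.66595675 -0.00069525  0.00868309]
```

Request:
step_arm --targets '[{"claw":0,"travel":[0,0,0.001],"angular":[0,0,0]},{"claw":0,"travel":[0,-0.001,0.001],"angular":[0,0,0]},{"claw":0,"travel":[0,-0.0015,0.001],"angular":[0,0,0]}]'

```text
t: 7.4
tcp_pos: [0.6652, -0.0008, 0.0081]
tcp_rot: [[-0.03, 1.0, 0.002], [1.0, 0.03, -0.0], [-0.0, 0.002, -1.0]]
force: [2.2, -0.4, -5.5]
width: 0.0151
finger_force: 55.0
```

```bash
python3 - <<'E'
from h import *
o=env.get_obs();print(o["width"],o["force"],o["moment"],o["tcp_pos"])
E
```

```text
0.0150918146523993 [ 2.24561387 -0.3660832  -5.4857983 ] [-0.03554431 -0.19315122 -0.0608647 ] [ 0.66517225 -0.00076368  0.00811266]
```

Request:
step_arm --targets '[{"claw":0,"travel":[0,-0.001,0.0005],"angular":[0,0,0]},{"claw":0,"travel":[0,-0.0015,0.001],"angular":[0,0,0]},{"claw":0,"travel":[0,-0.0015,0.001],"angular":[0,0,0]}]'

```text
t: 7.78
tcp_pos: [0.6649, -0.0008, 0.0081]
tcp_rot: [[-0.03, 1.0, 0.004], [1.0, 0.03, -0.0], [-0.0, 0.004, -1.0]]
force: [5.5, 1.3, -1.4]
width: 0.0149
finger_force: 55.0
```

Request:
step_arm --targets '[{"claw":0.04,"travel":[0,0,0],"angular":[0,0,0]},{"claw":0.04,"travel":[0,0,0],"angular":[0,0,0]},{"claw":0.04,"travel":[0,0,0],"angular":[0,0,0]},{"claw":0.04,"travel":[0,0,-0.04],"angular":[0,0,0]},{"claw":0.04,"travel":[0,0,-0.09],"angular":[0,0,0]},{"claw":0.04,"travel":[0,0,-0.14],"angular":[0,0,0]},{"claw":0.04,"travel":[0,0,-0.14],"angular":[0,0,0]}]'

```text
t: 8.65
tcp_pos: [0.6665, -0.001, 0.1532]
tcp_rot: [[-0.03, 1.0, 0.01], [1.0, 0.03, -0.001], [-0.001, 0.01, -1.0]]
force: [0.0, 0.7, 0.7]
width: 0.04
finger_force: 0.0
```

```bash
python3 - <<'E'
from h import *
im,C=grab("wrist","w7.png")
s=cv2.GaussianBlur(cv2.cvtColor(im,cv2.COLOR_BGR2HSV)[...,1],(3,3),0)
v=cv2.cvtColor(im,cv2.COLOR_BGR2GRAY)
for r in (10,80,140,200):
    print(r,"".join('#' if x<90 else '.' for x in s[r,200:310:1]), v[r,212:250].tolist())
o=env.get_obs();print(o["width"],o["force"],o["tcp_pos"])
E
```

```text
10 ##########################################.................................................................... [134, 136, 136, 134, 137, 139, 138, 139, 138, 139, 139, 138, 139, 138, 137, 139, 137, 136, 139, 137, 141, 137, 136, 137, 139, 136, 138, 136, 141, 129, 78, 77, 77, 79, 80, 78, 80, 88]
80 ###########################################################................................................... [138, 138, 137, 136, 138, 137, 139, 139, 140, 137, 138, 139, 138, 140, 138, 137, 140, 137, 137, 138, 140, 137, 140, 139, 139, 135, 112, 98, 96, 135, 189, 186, 184, 185, 186, 186, 186, 185]
140 ##########################################################.................................................... [134, 135, 136, 135, 135, 136, 137, 135, 133, 134, 132, 136, 133, 134, 135, 133, 135, 137, 135, 136, 136, 135, 136, 136, 138, 136, 129, 95, 92, 123, 173, 184, 182, 183, 184, 182, 182, 183]
200 ##########################################################.................................................... [127, 130, 126, 126, 127, 127, 129, 129, 131, 129, 130, 132, 134, 132, 131, 131, 130, 131, 131, 129, 131, 132, 131, 131, 132, 130, 130, 121, 84, 103, 156, 182, 179, 180, 179, 180, 180, 181]
0.040154952658295655 [-1.10538862 -0.65574024 -0.64946101] [ 0.6647747  -0.00090131  0.14984653]
```

View pics/w7.png

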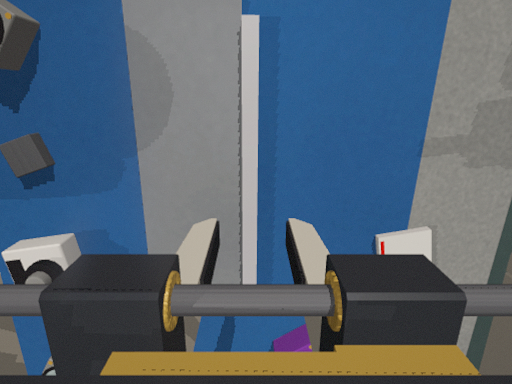

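The bar now lies against the plate's edge, with its top from (250,16) to (250,285) and a thin shadow line at about (240,150). Next I'll put the wrist camera straight above the first unit, the one at about (0.43, 0.13).

Request:
step_arm --targets '[{"claw":0.093,"travel":[0.03,-0.03,-0.05],"angular":[0,0,-10]},{"claw":0.093,"travel":[0.06,-0.06,-0.05],"angular":[0,0,-20]},{"claw":0.093,"travel":[0.09,-0.1,-0.05],"angular":[0,0,-30]},{"claw":0.093,"travel":[0.12,-0.14,-0.05],"angular":[0,0,-40]},{"claw":0.093,"travel":[0.134,-0.153,-0.05],"angular":[0,0,-50]},{"claw":0.093,"travel":[0.134,-0.153,-0.05],"angular":[0,0,-60]},{"claw":0.093,"travel":[0.134,-0.153,-0.05],"angular":[0,0,-70]},{"claw":0.093,"travel":[0.134,-0.153,-0.05],"angular":[0,0,-80]},{"claw":0.093,"travel":[0.134,-0.153,-0.05],"angular":[0,0,-88.6]},{"claw":0.093,"travel":[0.134,-0.153,-0.05],"angular":[0,0,-88.6]}]'

```text
t: 9.95
tcp_pos: [0.5051, 0.1284, 0.1949]
tcp_rot: [[-1.0, -0.005, -0.003], [-0.005, 1.0, -0.0], [0.003, -0.0, -1.0]]
force: [-0.1, 0.4, 0.1]
width: 0.0925
finger_force: 0.0
```

```bash
cat >> h.py <<'E'
def look(z=.034,near=.12):
    im,C=grab("wrist"); print("cam",C["c"].round(3))
    hsv=cv2.cvtColor(im,cv2.COLOR_BGR2HSV); m=(hsv[...,1]<95).astype(np.uint8)
    m=cv2.morphologyEx(m,cv2.MORPH_CLOSE,np.ones((5,5)))
    for c in cv2.findContours(m,cv2.RETR_EXTERNAL,cv2.CHAIN_APPROX_NONE)[0]:
        if cv2.contourArea(c)<200: continue
        w=cast(C,c[:,0],z)[:,:2]; r=cv2.minAreaRect((w*1000).astype(np.float32))
        if np.hypot(*(np.array(r[0])/1000-C["c"][:2]))<near: print("rect mm",np.round(r[0],1),np.round(r[1],1),round(r[2],1),"bbox",cv2.boundingRect(c))
    return im,C
E
python3 - <<'E'
from h import *
im,C=look(); cv2.imwrite("pics/w8.png",im); go((.427,.128,.1),0)
E
```

```text
cam [0.425 0.129 0.361]
rect mm [430.5  21.6] [34.2 37.1] 20.5 bbox (128, 82, 45, 42)
rect mm [418.  246.7] [37.5 33.7] 82.5 bbox (345, 72, 42, 38)
rect mm [425.7 131.6] [51.9 52. ] 56.7 bbox (222, 62, 67, 70)
travel [0.078, -0.0003, 0.0954] ang [-0.02, -0.14, 0.13] at [0.5053 0.1285 0.1952] yaw 0.13 t 10.0
```

Request:
step_arm --newtons 30 --targets '[{"claw":0.09,"travel":[0.0796,0.003,0.02],"angular":[0,0,10]},{"claw":0.09,"travel":[0.0796,0.003,0.05],"angular":[0,0,20]},{"claw":0.08,"travel":[0.0796,0.003,0.08],"angular":[0,0,30]},{"claw":0.08,"travel":[0.0796,0.003,0.1],"angular":[0,0,33.4]},{"claw":0.08,"travel":[0.0796,0.003,0.13],"angular":[0,0,33.4]},{"claw":0.08,"travel":[0.0796,0.003,0.16],"angular":[0,0,33.4]},{"claw":0.08,"travel":[0.0796,0.003,0.183],"angular":[0,0,33.4]},{"claw":0.08,"travel":[0.0796,0.003,0.183],"angular":[0,0,33.4]},{"claw":0.04,"travel":[0.0796,0.003,0.183],"angular":[0,0,33.4]},{"claw":0.04,"travel":[0.0796,0.003,0.183],"angular":[0,0,33.4]}]'

```text
t: 11.25
tcp_pos: [0.4275, 0.1313, 0.0149]
tcp_rot: [[-0.838, 0.546, 0.002], [0.546, 0.838, 0.0], [-0.002, 0.001, -1.0]]
force: [-0.4, 0.2, -0.1]
width: 0.0647
finger_force: 0.0
```

Request:
step_arm --targets '[{"claw":0.04,"travel":[0,0,0],"angular":[0,0,0]},{"claw":0.04,"travel":[0,0,0],"angular":[0,0,0]},{"claw":0.04,"travel":[0,0,-0.02],"angular":[0,0,0]},{"claw":0.04,"travel":[0,0,-0.06],"angular":[0,0,0]},{"claw":0.04,"travel":[0,0,-0.06],"angular":[0,0,0]}]'

```text
t: 11.88
tcp_pos: [0.4291, 0.1317, 0.0768]
tcp_rot: [[-0.838, 0.546, 0.006], [0.546, 0.838, 0.001], [-0.004, 0.004, -1.0]]
force: [0.4, 0.4, -1.8]
width: 0.052
finger_force: 30.0
```

```bash
python3 - <<'E'
from h import *
o=env.get_obs();print(o["width"],o["finger_force"],o["force"])
# unit centre target y=.095
go((.655-.0248*.095-.026-.003,.095+.0007,.075),1.42)
E
```

```text
0.05195201160087158 29.99722123146057 [ 0.39693214  0.42799905 -1.83034663]
travel [-0.1827, 0.0761, 0.003] ang [0.16, 0.32, -34.51] at [0.4291 0.1317 0.0768] yaw -33.09 t 11.875
```

Request:
step_arm --targets '[{"claw":0.04,"travel":[-0.045,0.019,0],"angular":[0.1,0.3,-9]},{"claw":0.04,"travel":[-0.09,0.038,0],"angular":[0.1,0.3,-18]},{"claw":0.04,"travel":[-0.135,0.057,0],"angular":[0.1,0.3,-27]},{"claw":0.04,"travel":[-0.183,0.076,0],"angular":[0.1,0.3,-34.5]},{"claw":0.04,"travel":[-0.183,0.076,0.01],"angular":[0.1,0.3,-34.5]},{"claw":0.04,"travel":[-0.183,0.076,0.03],"angular":[0.1,0.3,-34.5]},{"claw":0.04,"travel":[-0.183,0.076,0.045],"angular":[0.1,0.3,-34.5]},{"claw":0.04,"travel":[-0.183,0.076,0.053],"angular":[0.1,0.3,-34.5]},{"claw":0.04,"travel":[-0.183,0.076,0.053],"angular":[0.1,0.3,-34.5]}]'

```text
t: 13.0
tcp_pos: [0.6205, 0.0953, 0.0206]
tcp_rot: [[-1.0, -0.025, -0.006], [-0.025, 1.0, -0.0], [0.006, -0.0, -1.0]]
force: [0.4, 1.1, -2.1]
width: 0.0517
finger_force: 30.0
```

```bash
python3 - <<'E'
from h import *
o=env.get_obs();print(o["width"],o["finger_force"],o["force"])
im,C=grab("wrist","w9.png")
go((.6236,.0957,.021),1.42)
E
```

```text
0.051730031644781134 29.998134970664978 [ 0.38478935  1.06541286 -2.05913323]
travel [-0.0028, 0.0004, -0.0003] ang [-0.0, -0.3, 0.01] at [0.6208 0.0953 0.0207] yaw 1.43 t 13.05
```

View pics/w9.png

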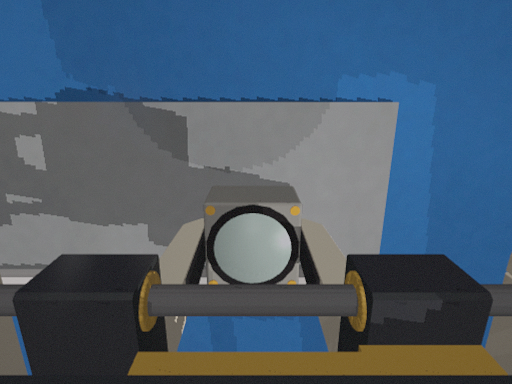

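The unit is square over the plate, lens centred at (253,247), with the bar just beyond it. I'll lower and release it here, then turn and squeeze it together with the bar.

Request:
step_arm --targets '[{"claw":0.04,"travel":[-0.002,0,0.001],"angular":[0,0,0]},{"claw":0.04,"travel":[-0.002,0,0.001],"angular":[0,0,0]},{"claw":0.07,"travel":[-0.002,0,0.001],"angular":[0,0,0]},{"claw":0.07,"travel":[-0.002,0,0.001],"angular":[0,0,0]},{"claw":0.07,"travel":[-0.002,0,-0.04],"angular":[0,0,0]},{"claw":0.07,"travel":[-0.002,0,-0.07],"angular":[0,0,0]}]'

```text
t: 13.8
tcp_pos: [0.624, 0.095, 0.0918]
tcp_rot: [[-1.0, -0.025, -0.005], [-0.025, 1.0, -0.0], [0.005, -0.0, -1.0]]
force: [0.8, 0.5, -0.0]
width: 0.07
finger_force: 0.0
```

Request:
step_arm --targets '[{"claw":0.093,"travel":[-0.01,0,0],"angular":[0,0,10]},{"claw":0.093,"travel":[-0.01,0,0],"angular":[0,0,20]},{"claw":0.093,"travel":[-0.01,0,0],"angular":[0,0,30]},{"claw":0.093,"travel":[-0.01,0,0],"angular":[0,0,40]},{"claw":0.093,"travel":[-0.01,0,0],"angular":[0,0,50]},{"claw":0.093,"travel":[-0.01,0,0],"angular":[0,0,60]},{"claw":0.093,"travel":[-0.01,0,0],"angular":[0,0,70]},{"claw":0.093,"travel":[-0.01,0,0],"angular":[0,0,80]},{"claw":0.093,"travel":[-0.01,0,0],"angular":[0,0,90]},{"claw":0.093,"travel":[-0.01,0,0],"angular":[0,0,90]}]'

```text
t: 15.05
tcp_pos: [0.6337, 0.0952, 0.0905]
tcp_rot: [[-0.026, 1.0, -0.005], [1.0, 0.026, -0.0], [-0.0, -0.005, -1.0]]
force: [-0.3, -0.4, -0.3]
width: 0.0931
finger_force: 0.0
```

```bash
python3 - <<'E'
from h import *
im,C=grab("wrist","w10.png")
go((.636,.0955,.0095),-88.6)
E
```

```text
travel [0.0002, 0.0027, 0.081] ang [-0.31, 0.01, 0.24] at [0.6337 0.0952 0.0905] yaw -88.36 t 15.1
```

View pics/w10.png

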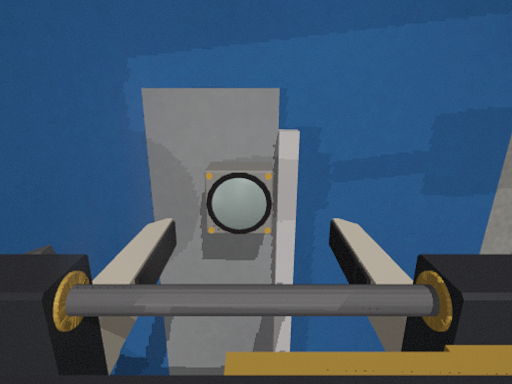

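The unit stands with its near face about at the bar (lens at (239,203), bar at (287,200)), and both are between the open fingers. Squeezing gently now.

Request:
step_arm --newtons 8 --targets '[{"claw":0.093,"travel":[0,0.0025,0.05],"angular":[0,0,0.2]},{"claw":0.093,"travel":[0,0.0025,0.07],"angular":[0,0,0.2]},{"claw":0.093,"travel":[0,0.0025,0.081],"angular":[0,0,0.2]},{"claw":0.093,"travel":[0,0.0025,0.081],"angular":[0,0,0.2]},{"claw":0.075,"travel":[0,0.0025,0.081],"angular":[0,0,0.2]},{"claw":0.06,"travel":[0,0.0025,0.081],"angular":[0,0,0.2]},{"claw":0.06,"travel":[0,0.0025,0.081],"angular":[0,0,0.2]},{"claw":0.06,"travel":[0,0.0025,0.081],"angular":[0,0,0.2]},{"claw":0.06,"travel":[0,0.0025,0.081],"angular":[0,0,0.2]}]'

```text
t: 16.23
tcp_pos: [0.6366, 0.0953, 0.0106]
tcp_rot: [[-0.021, 1.0, -0.004], [1.0, 0.021, -0.0], [-0.0, -0.004, -1.0]]
force: [-0.2, -1.0, 5.6]
width: 0.068
finger_force: 8.0
```

Request:
step_arm --targets '[{"claw":0.06,"travel":[0,-0.0005,0],"angular":[0,0,0]},{"claw":0.06,"travel":[0,-0.001,0],"angular":[0,0,0]},{"claw":0.06,"travel":[0,-0.001,0],"angular":[0,0,0]}]'

```text
t: 16.6
tcp_pos: [0.6364, 0.0954, 0.0105]
tcp_rot: [[-0.021, 1.0, -0.002], [1.0, 0.021, 0.0], [0.0, -0.002, -1.0]]
force: [5.0, 0.1, 3.1]
width: 0.0681
finger_force: 8.0
```

Width is 68.1 mm with 5 N against the plate, so unit and bar are flush. On to the next unit.

Request:
step_arm --targets '[{"claw":0.09,"travel":[0,0,-0.001],"angular":[0,0,0]},{"claw":0.09,"travel":[0,0,-0.001],"angular":[0,0,0]},{"claw":0.09,"travel":[0,0,-0.04],"angular":[0,0,0]},{"claw":0.09,"travel":[0,0,-0.1],"angular":[0,0,0]}]'

```text
t: 17.1
tcp_pos: [0.6321, 0.0951, 0.1069]
tcp_rot: [[-0.021, 1.0, -0.013], [1.0, 0.021, -0.001], [-0.001, -0.013, -1.0]]
force: [1.2, 0.1, 0.2]
width: 0.0899
finger_force: 0.0
```

Request:
step_arm --targets '[{"claw":0.09,"travel":[-0.045,0,-0.05],"angular":[0,0,-10]},{"claw":0.09,"travel":[-0.09,0,-0.09],"angular":[0,0,-20]},{"claw":0.09,"travel":[-0.14,0,-0.09],"angular":[0,0,-30]},{"claw":0.09,"travel":[-0.19,0,-0.09],"angular":[0,0,-40]},{"claw":0.09,"travel":[-0.24,0,-0.09],"angular":[0,0,-50]},{"claw":0.09,"travel":[-0.29,0,-0.09],"angular":[0,0,-60]},{"claw":0.09,"travel":[-0.34,0,-0.09],"angular":[0,0,-70]},{"claw":0.09,"travel":[-0.381,-0.003,-0.09],"angular":[0,0,-80]},{"claw":0.09,"travel":[-0.381,-0.003,-0.09],"angular":[0,0,-88.8]},{"claw":0.09,"travel":[-0.381,-0.003,-0.09],"angular":[0,0,-88.8]}]'

```text
t: 18.35
tcp_pos: [0.6401, -0.2859, 0.1986]
tcp_rot: [[-1.0, 0.002, -0.007], [0.002, 1.0, 0.001], [0.007, 0.001, -1.0]]
force: [0.2, 0.1, -0.1]
width: 0.09
finger_force: 0.0
```

```bash
python3 - <<'E'
from h import *
im,C=look(); cv2.imwrite("pics/w11.png",im); go((.56,-.286,.012),0)
E
```

```text
cam [ 0.561 -0.285  0.365]
rect mm [ 556.6 -286.5] [52.4 52. ] 29.7 bbox (218, 60, 65, 68)
rect mm [ 475.4 -264.2] [37.1 14. ] 89.9 bbox (254, 0, 39, 17)
rect mm [ 485.5 -368.4] [36.6 36.3] 86.4 bbox (149, 0, 38, 41)
travel [0.0791, -0.001, 0.1874] ang [0.04, -0.39, -0.18] at [ 0.6404 -0.2854  0.1988] yaw -0.18 t 18.4
```

Request:
step_arm --newtons 30 --targets '[{"claw":0.09,"travel":[0.081,-0.001,0],"angular":[0,-0.2,10]},{"claw":0.09,"travel":[0.081,-0.001,0.02],"angular":[0,-0.4,20]},{"claw":0.08,"travel":[0.081,-0.001,0.05],"angular":[0,-0.4,30]},{"claw":0.08,"travel":[0.081,-0.001,0.08],"angular":[0,-0.4,40]},{"claw":0.08,"travel":[0.081,-0.001,0.1],"angular":[0,-0.4,50]},{"claw":0.08,"travel":[0.081,-0.001,0.12],"angular":[0,-0.4,60.1]},{"claw":0.08,"travel":[0.081,-0.001,0.15],"angular":[0,-0.4,60.1]},{"claw":0.08,"travel":[0.081,-0.001,0.17],"angular":[0,-0.4,60.1]},{"claw":0.08,"travel":[0.081,-0.001,0.185],"angular":[0,-0.4,60.1]},{"claw":0.08,"travel":[0.081,-0.001,0.185],"angular":[0,-0.4,60.1]}]'

```text
t: 19.65
tcp_pos: [0.5581, -0.286, 0.0138]
tcp_rot: [[-0.499, 0.867, -0.002], [0.867, 0.499, -0.002], [-0.001, -0.003, -1.0]]
force: [0.1, 1.1, 0.2]
width: 0.0803
finger_force: 0.0
```

Request:
step_arm --targets '[{"claw":0.04,"travel":[0,0,0],"angular":[0,0,0]},{"claw":0.04,"travel":[0,0,0],"angular":[0,0,0]},{"claw":0.04,"travel":[0,0,0],"angular":[0,0,0]},{"claw":0.04,"travel":[0,0,0],"angular":[0,0,0]},{"claw":0.04,"travel":[0,0,-0.02],"angular":[0,0,0]},{"claw":0.04,"travel":[0,0,-0.06],"angular":[0,0,0]},{"claw":0.04,"travel":[0,0,-0.08],"angular":[0,0,0]},{"claw":0.04,"travel":[0,0,-0.08],"angular":[0,0,0]}]'

```text
t: 20.65
tcp_pos: [0.5604, -0.2874, 0.0979]
tcp_rot: [[-0.499, 0.867, 0.004], [0.867, 0.499, -0.006], [-0.007, 0.001, -1.0]]
force: [-0.4, 0.7, -1.5]
width: 0.0516
finger_force: 30.0
```

```bash
python3 - <<'E'
from h import *
o=env.get_obs();print(o["width"],o["finger_force"],o["force"])
# slot y=-.095
go((.6565+.0024-.026-.003,-.0963,.08),1.42)
E
```

```text
0.05162861302122285 29.99851942062378 [-0.42014703  0.68710995 -1.45378831]
travel [0.131, 0.1555, 0.017] ang [-0.19, 0.41, -61.5] at [ 0.5604 -0.2874  0.0979] yaw -60.08 t 20.65
```

Request:
step_arm --targets '[{"claw":0.04,"travel":[0.03,0.035,0],"angular":[0,0,-10]},{"claw":0.04,"travel":[0.06,0.07,0],"angular":[0,0,-20]},{"claw":0.04,"travel":[0.09,0.105,0],"angular":[0,0,-30]},{"claw":0.04,"travel":[0.12,0.14,0],"angular":[0,0,-40]},{"claw":0.04,"travel":[0.131,0.1555,0],"angular":[-0.2,0.4,-50]},{"claw":0.04,"travel":[0.131,0.1555,0],"angular":[-0.2,0.4,-61.5]},{"claw":0.04,"travel":[0.131,0.1555,0.03],"angular":[-0.2,0.4,-61.5]},{"claw":0.04,"travel":[0.131,0.1555,0.055],"angular":[-0.2,0.4,-61.5]},{"claw":0.04,"travel":[0.131,0.1555,0.07],"angular":[-0.2,0.4,-61.5]},{"claw":0.04,"travel":[0.131,0.1555,0.07],"angular":[-0.2,0.4,-61.5]}]'

```text
t: 21.9
tcp_pos: [0.6272, -0.0953, 0.0226]
tcp_rot: [[-1.0, -0.025, -0.006], [-0.025, 1.0, 0.003], [0.006, 0.003, -1.0]]
force: [1.1, -0.7, -1.9]
width: 0.0519
finger_force: 30.0
```

```bash
python3 - <<'E'
from h import *
o=env.get_obs();print(o["width"],o["finger_force"],o["force"])
go((.6299,-.0963,.0203),1.42)
E
```

```text
0.05192598729519091 29.994148313999176 [ 1.1321294  -0.72192164 -1.86773066]
travel [-0.0027, -0.0011, 0.0023] ang [0.19, -0.36, -0.0] at [ 0.6272 -0.0953  0.0226] yaw 1.42 t 21.9
```

Request:
step_arm --targets '[{"claw":0.04,"travel":[-0.0015,0,0.0015],"angular":[0,0,0]},{"claw":0.04,"travel":[-0.0015,0,0.0028],"angular":[0,0,0]},{"claw":0.04,"travel":[-0.0015,0,0.0028],"angular":[0,0,0]},{"claw":0.07,"travel":[-0.0015,0,0.0028],"angular":[0,0,0]},{"claw":0.07,"travel":[-0.0015,0,0.0028],"angular":[0,0,0]},{"claw":0.07,"travel":[-0.0015,0,-0.04],"angular":[0,0,0]},{"claw":0.07,"travel":[-0.0015,0,-0.07],"angular":[0,0,0]}]'

```text
t: 22.78
tcp_pos: [0.6305, -0.0959, 0.0962]
tcp_rot: [[-1.0, -0.025, -0.003], [-0.025, 1.0, 0.002], [0.003, 0.002, -1.0]]
force: [-0.7, 0.1, -0.0]
width: 0.07
finger_force: 0.0
```

Request:
step_arm --targets '[{"claw":0.093,"travel":[-0.012,0,0],"angular":[0,0,10]},{"claw":0.093,"travel":[-0.012,0,0],"angular":[0,0,20]},{"claw":0.093,"travel":[-0.012,0,0],"angular":[0,0,30]},{"claw":0.093,"travel":[-0.012,0,0],"angular":[0,0,40]},{"claw":0.093,"travel":[-0.012,0,0],"angular":[0,0,50]},{"claw":0.093,"travel":[-0.012,0,0],"angular":[0,0,60]},{"claw":0.093,"travel":[-0.012,0,0],"angular":[0,0,70]},{"claw":0.093,"travel":[-0.012,0,0],"angular":[0,0,80]},{"claw":0.093,"travel":[-0.012,0,0],"angular":[0,0,90]},{"claw":0.093,"travel":[-0.012,0,0],"angular":[0,0,90]}]'

```text
t: 24.02
tcp_pos: [0.6421, -0.0955, 0.0946]
tcp_rot: [[-0.026, 1.0, -0.003], [1.0, 0.026, 0.002], [0.003, -0.003, -1.0]]
force: [-0.3, -0.3, -0.2]
width: 0.0929
finger_force: 0.0
```

```bash
python3 - <<'E'
from h import *
im,C=grab("wrist","w12.png"); im2,_=grab("scene")
cv2.imwrite("pics/both.png",np.hstack([cv2.resize(im,(400,300)),cv2.resize(im2[100:340,110:400],(363,300))]))
go((.641,-.0955,.0115),-88.6)
E
```

```text
travel [-0.0002, -0.0008, 0.083] ang [-0.21, -0.15, 0.26] at [ 0.6421 -0.0955  0.0945] yaw -88.34 t 24.125
```

View pics/both.png

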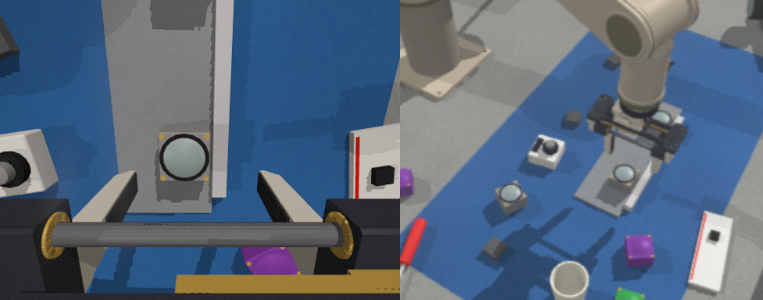

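The unit is beside the bar at its near end (lens at (184,157), bar at (220,150)). The bar is still along the plate. Squeezing as before.

Request:
step_arm --newtons 8 --targets '[{"claw":0.093,"travel":[0,-0.0005,0.05],"angular":[0,0,0.2]},{"claw":0.093,"travel":[0,-0.0005,0.07],"angular":[0,0,0.2]},{"claw":0.093,"travel":[0,-0.0005,0.083],"angular":[0,0,0.2]},{"claw":0.093,"travel":[0,-0.0005,0.083],"angular":[0,0,0.2]},{"claw":0.075,"travel":[0,-0.0005,0.083],"angular":[0,0,0.2]},{"claw":0.06,"travel":[0,-0.0005,0.083],"angular":[0,0,0.2]},{"claw":0.06,"travel":[0,-0.0005,0.083],"angular":[0,0,0.2]},{"claw":0.06,"travel":[0,-0.0005,0.083],"angular":[0,0,0.2]},{"claw":0.06,"travel":[0,-0.0005,0.083],"angular":[0,0,0.2]}]'

```text
t: 25.25
tcp_pos: [0.6414, -0.0955, 0.0123]
tcp_rot: [[-0.021, 1.0, -0.004], [1.0, 0.021, 0.002], [0.002, -0.003, -1.0]]
force: [-3.6, -0.5, 6.1]
width: 0.068
finger_force: 8.0
```

Request:
step_arm --targets '[{"claw":0.06,"travel":[0,-0.0005,0],"angular":[0,0,0]},{"claw":0.06,"travel":[0,-0.001,0],"angular":[0,0,0]},{"claw":0.06,"travel":[0,-0.001,0],"angular":[0,0,0]}]'

```text
t: 25.62
tcp_pos: [0.6413, -0.0954, 0.0123]
tcp_rot: [[-0.021, 1.0, -0.001], [1.0, 0.021, 0.002], [0.002, -0.001, -1.0]]
force: [2.4, -0.1, 4.8]
width: 0.0674
finger_force: 8.0
```

Request:
step_arm --targets '[{"claw":0.06,"travel":[0,-0.0007,0],"angular":[0,0,0]},{"claw":0.06,"travel":[0,-0.0007,0],"angular":[0,0,0]},{"claw":0.06,"travel":[0,-0.0007,0],"angular":[0,0,0]}]'

```text
t: 26.0
tcp_pos: [0.6411, -0.0954, 0.0123]
tcp_rot: [[-0.021, 1.0, -0.0], [1.0, 0.021, 0.002], [0.002, -0.0, -1.0]]
force: [5.4, -0.1, 3.3]
width: 0.0682
finger_force: 8.0
```

Request:
step_arm --targets '[{"claw":0.09,"travel":[0,0,-0.001],"angular":[0,0,0]},{"claw":0.09,"travel":[0,0,-0.001],"angular":[0,0,0]},{"claw":0.09,"travel":[0,0,-0.04],"angular":[0,0,0]},{"claw":0.09,"travel":[0,0,-0.1],"angular":[0,0,0]}]'

```text
t: 26.5
tcp_pos: [0.6368, -0.0949, 0.1085]
tcp_rot: [[-0.021, 1.0, -0.012], [1.0, 0.021, 0.004], [0.005, -0.011, -1.0]]
force: [1.3, -0.3, 0.2]
width: 0.0896
finger_force: 0.0
```

Request:
step_arm --targets '[{"claw":0.09,"travel":[-0.045,-0.03,-0.05],"angular":[0,0,-10]},{"claw":0.09,"travel":[-0.09,-0.06,-0.09],"angular":[0,0,-20]},{"claw":0.09,"travel":[-0.14,-0.09,-0.09],"angular":[0,0,-30]},{"claw":0.09,"travel":[-0.165,-0.119,-0.09],"angular":[0,0,-40]},{"claw":0.09,"travel":[-0.165,-0.119,-0.09],"angular":[0,0,-50]},{"claw":0.09,"travel":[-0.165,-0.119,-0.09],"angular":[0,0,-60]},{"claw":0.09,"travel":[-0.165,-0.119,-0.09],"angular":[0,0,-70]},{"claw":0.09,"travel":[-0.165,-0.119,-0.09],"angular":[0,0,-80]},{"claw":0.09,"travel":[-0.165,-0.119,-0.09],"angular":[0,0,-88.8]},{"claw":0.09,"travel":[-0.165,-0.119,-0.09],"angular":[0,0,-88.8]}]'

```text
t: 27.75
tcp_pos: [0.5242, -0.263, 0.2006]
tcp_rot: [[-1.0, 0.001, -0.005], [0.001, 1.0, 0.003], [0.005, 0.003, -1.0]]
force: [-1.0, -0.3, 0.1]
width: 0.0899
finger_force: 0.0
```

```bash
python3 - <<'E'
from h import *
im,C=look(); cv2.imwrite("pics/w13.png",im); go((.445,-.262,.012),0)
E
```

```text
cam [ 0.445 -0.263  0.367]
rect mm [ 478.3 -366.6] [37.  34.4] 86.4 bbox (139, 114, 35, 33)
rect mm [ 441.4 -261.8] [52.  52.1] 62.1 bbox (220, 61, 65, 67)
travel [0.0784, 0.0001, 0.1891] ang [0.19, -0.29, -0.18] at [ 0.5243 -0.263   0.2007] yaw -0.18 t 27.8
```

Request:
step_arm --newtons 30 --targets '[{"claw":0.09,"travel":[0.0805,0.0005,0.02],"angular":[0.2,-0.3,10]},{"claw":0.09,"travel":[0.0805,0.0005,0.05],"angular":[0.2,-0.3,20]},{"claw":0.08,"travel":[0.0805,0.0005,0.09],"angular":[0.2,-0.3,27.7]},{"claw":0.08,"travel":[0.0805,0.0005,0.12],"angular":[0.2,-0.3,27.7]},{"claw":0.08,"travel":[0.0805,0.0005,0.15],"angular":[0.2,-0.3,27.7]},{"claw":0.08,"travel":[0.0805,0.0005,0.175],"angular":[0.2,-0.3,27.7]},{"claw":0.08,"travel":[0.0805,0.0005,0.187],"angular":[0.2,-0.3,27.7]},{"claw":0.08,"travel":[0.0805,0.0005,0.187],"angular":[0.2,-0.3,27.7]},{"claw":0.04,"travel":[0.0805,0.0005,0.187],"angular":[0.2,-0.3,27.7]},{"claw":0.04,"travel":[0.0805,0.0005,0.187],"angular":[0.2,-0.3,27.7]}]'

```text
t: 29.05
tcp_pos: [0.4444, -0.2629, 0.0159]
tcp_rot: [[-0.885, 0.465, 0.002], [0.465, 0.885, -0.003], [-0.003, -0.002, -1.0]]
force: [-0.0, 0.2, -0.6]
width: 0.0645
finger_force: 0.0
```

Request:
step_arm --targets '[{"claw":0.04,"travel":[0,0,0],"angular":[0,0,0]},{"claw":0.04,"travel":[0,0,0],"angular":[0,0,0]},{"claw":0.04,"travel":[0,0,-0.02],"angular":[0,0,0]},{"claw":0.04,"travel":[0,0,-0.06],"angular":[0,0,0]},{"claw":0.04,"travel":[0,0,-0.08],"angular":[0,0,0]},{"claw":0.04,"travel":[0,0,-0.08],"angular":[0,0,0]}]'

```text
t: 29.8
tcp_pos: [0.4447, -0.2629, 0.0964]
tcp_rot: [[-0.886, 0.465, 0.003], [0.465, 0.886, -0.004], [-0.005, -0.002, -1.0]]
force: [0.4, 0.3, -2.0]
width: 0.0515
finger_force: 30.0
```

```bash
python3 - <<'E'
from h import *
o=env.get_obs();print(o["width"],o["finger_force"],o["force"])
go((.6565-.026-.003,0,.08),1.42)
E
```

```text
0.05150581677505719 29.996026754379272 [ 0.38057912  0.34703189 -2.02654292]
travel [-0.0396, 0.3178, 0.0159] ang [-0.19, 0.24, -29.1] at [ 0.4447 -0.2629  0.0964] yaw -27.68 t 29.8
```

Request:
step_arm --targets '[{"claw":0.04,"travel":[-0.007,0.055,0],"angular":[0,0,-6]},{"claw":0.04,"travel":[-0.014,0.11,0],"angular":[0,0,-12]},{"claw":0.04,"travel":[-0.021,0.165,0],"angular":[0,0,-18]},{"claw":0.04,"travel":[-0.028,0.22,0],"angular":[0,0,-24]},{"claw":0.04,"travel":[-0.035,0.275,0],"angular":[-0.2,0.2,-29.1]},{"claw":0.04,"travel":[-0.0396,0.3178,0],"angular":[-0.2,0.2,-29.1]},{"claw":0.04,"travel":[-0.0396,0.3178,0.02],"angular":[-0.2,0.2,-29.1]},{"claw":0.04,"travel":[-0.0396,0.3178,0.05],"angular":[-0.2,0.2,-29.1]},{"claw":0.04,"travel":[-0.0396,0.3178,0.07],"angular":[-0.2,0.2,-29.1]},{"claw":0.04,"travel":[-0.0396,0.3178,0.07],"angular":[-0.2,0.2,-29.1]}]'

```text
t: 31.05
tcp_pos: [0.6244, 0.0002, 0.0215]
tcp_rot: [[-1.0, -0.024, -0.006], [-0.024, 1.0, 0.002], [0.006, 0.002, -1.0]]
force: [0.0, 0.4, -2.2]
width: 0.0519
finger_force: 30.0
```

```bash
python3 - <<'E'
from h import *
o=env.get_obs();print(o["width"],o["finger_force"],o["force"])
go((.6275,0,.022),1.42)
E
```

```text
0.05185159417038302 29.994477331638336 [ 0.00962277  0.40849747 -2.17839218]
travel [-0.0031, -0.0002, -0.0005] ang [0.14, -0.33, -0.05] at [6.244e-01 2.000e-04 2.150e-02] yaw 1.37 t 31.05
```

Request:
step_arm --targets '[{"claw":0.04,"travel":[-0.002,0,0.0005],"angular":[0,0,0]},{"claw":0.04,"travel":[-0.002,0,0.001],"angular":[0,0,0]},{"claw":0.04,"travel":[-0.002,0,0.001],"angular":[0,0,0]},{"claw":0.07,"travel":[-0.002,0,0.001],"angular":[0,0,0]},{"claw":0.07,"travel":[-0.002,0,0.001],"angular":[0,0,0]},{"claw":0.07,"travel":[-0.002,0,-0.04],"angular":[0,0,0]},{"claw":0.07,"travel":[-0.002,0,-0.07],"angular":[0,0,0]}]'

```text
t: 31.92
tcp_pos: [0.6287, 0.0007, 0.0957]
tcp_rot: [[-1.0, -0.025, -0.001], [-0.025, 1.0, 0.002], [0.001, 0.002, -1.0]]
force: [0.1, 0.1, -0.2]
width: 0.07
finger_force: 0.0
```

Request:
step_arm --targets '[{"claw":0.093,"travel":[-0.012,0,0],"angular":[0,0,10]},{"claw":0.093,"travel":[-0.012,0,0],"angular":[0,0,20]},{"claw":0.093,"travel":[-0.012,0,0],"angular":[0,0,30]},{"claw":0.093,"travel":[-0.012,0,0],"angular":[0,0,40]},{"claw":0.093,"travel":[-0.012,0,0],"angular":[0,0,50]},{"claw":0.093,"travel":[-0.012,0,0],"angular":[0,0,60]},{"claw":0.093,"travel":[-0.012,0,0],"angular":[0,0,70]},{"claw":0.093,"travel":[-0.012,0,0],"angular":[0,0,80]},{"claw":0.093,"travel":[-0.012,0,0],"angular":[0,0,90]},{"claw":0.093,"travel":[-0.012,0,0],"angular":[0,0,90]}]'

```text
t: 33.17
tcp_pos: [0.6405, 0.001, 0.0944]
tcp_rot: [[-0.026, 1.0, -0.002], [1.0, 0.026, 0.002], [0.002, -0.002, -1.0]]
force: [-0.1, -0.1, -0.6]
width: 0.0931
finger_force: 0.0
```

```bash
python3 - <<'E'
from h import *
im,C=grab("wrist","w14.png")
s=cv2.GaussianBlur(cv2.cvtColor(im,cv2.COLOR_BGR2HSV)[...,1],(3,3),0)
B=[]
for r in range(90,230,8):
    b=np.where(s[r,200:]<90)[0]; k=b[:np.argmax(np.diff(np.r_[b,9999])>3)+1]; B.append([200+k.max()+.5,r])
w=cast(C,B,.016); k=np.polyfit(w[:,1],w[:,0],1); print("bar far edge",k, np.std(w[:,0]-np.polyval(k,w[:,1])))
go((.6388,0,.0115),-88.6)
E
```

```text
bar far edge [0.06876513 0.65934533] 0.02272838887908553
travel [-0.0011, -0.0016, 0.0829] ang [-0.11, -0.12, 0.25] at [0.6405 0.001  0.0944] yaw -88.35 t 33.225
```

```bash
python3 - <<'E'
from h import *
im=cv2.imread("pics/w14.png"); _,C=grab("wrist")
h=cv2.cvtColor(im,cv2.COLOR_BGR2HSV); m=(h[...,1]<60)&(h[...,2]>165); m[:,:262]=0; m[:,325:]=0
for r in range(20,235,20):
    b=np.where(m[r])[0]
    if len(b): print(r,b.min(),b.max(),cast(C,[[b.min()-.5,r],[b.max()+.5,r]],.016)[:,:2].round(4).tolist())
E
```

```text
20 276 296 [[0.652, 0.1349], [0.6674, 0.1354]]
40 278 295 [[0.6542, 0.1217], [0.6676, 0.122]]
60 277 294 [[0.6542, 0.1078], [0.6678, 0.1082]]
80 277 293 [[0.6549, 0.0936], [0.668, 0.0939]]
100 276 292 [[0.6549, 0.0787], [0.6682, 0.0791]]
120 274 292 [[0.6541, 0.0633], [0.6692, 0.0638]]
140 273 292 [[0.654, 0.0474], [0.6703, 0.0479]]
160 273 290 [[0.6548, 0.0309], [0.6697, 0.0313]]
180 273 289 [[0.6556, 0.0137], [0.67, 0.0142]]
200 273 288 [[0.6565, -0.0041], [0.6703, -0.0037]]
220 272 289 [[0.6565, -0.0227], [0.6723, -0.0222]]
```

The bar is still in place, parallel to the plate.

Request:
step_arm --newtons 8 --targets '[{"claw":0.093,"travel":[0,-0.001,0.05],"angular":[0,0,0.2]},{"claw":0.093,"travel":[0,-0.001,0.07],"angular":[0,0,0.2]},{"claw":0.093,"travel":[0,-0.001,0.082],"angular":[0,0,0.2]},{"claw":0.093,"travel":[0,-0.001,0.082],"angular":[0,0,0.2]},{"claw":0.075,"travel":[0,-0.001,0.082],"angular":[0,0,0.2]},{"claw":0.06,"travel":[0,-0.001,0.082],"angular":[0,0,0.2]},{"claw":0.06,"travel":[0,-0.001,0.082],"angular":[0,0,0.2]},{"claw":0.06,"travel":[0,-0.001,0.082],"angular":[0,0,0.2]},{"claw":0.06,"travel":[0,-0.001,0.082],"angular":[0,0,0.2]}]'

```text
t: 34.4
tcp_pos: [0.6392, 0.001, 0.0131]
tcp_rot: [[-0.021, 1.0, -0.002], [1.0, 0.021, 0.002], [0.002, -0.002, -1.0]]
force: [-4.7, -0.1, 6.4]
width: 0.0681
finger_force: 8.0
```

Request:
step_arm --targets '[{"claw":0.06,"travel":[0,-0.0005,0],"angular":[0,0,0]},{"claw":0.06,"travel":[0,-0.001,0],"angular":[0,0,0]},{"claw":0.06,"travel":[0,-0.0015,0],"angular":[0,0,0]},{"claw":0.06,"travel":[0,-0.0015,0],"angular":[0,0,0]}]'

```text
t: 34.9
tcp_pos: [0.6391, 0.001, 0.013]
tcp_rot: [[-0.021, 1.0, 0.001], [1.0, 0.021, 0.002], [0.002, 0.001, -1.0]]
force: [5.2, -0.6, 4.0]
width: 0.0679
finger_force: 8.0
```

Request:
step_arm --targets '[{"claw":0.09,"travel":[0,0,-0.001],"angular":[0,0,0]},{"claw":0.09,"travel":[0,0,-0.001],"angular":[0,0,0]},{"claw":0.09,"travel":[0,0,-0.04],"angular":[0,0,0]},{"claw":0.09,"travel":[0,0,-0.1],"angular":[0,0,0]}]'

```text
t: 35.4
tcp_pos: [0.6348, 0.0011, 0.1094]
tcp_rot: [[-0.021, 1.0, -0.01], [1.0, 0.021, 0.003], [0.003, -0.01, -1.0]]
force: [0.3, -0.1, 0.0]
width: 0.0899
finger_force: 0.0
```

Request:
step_arm --targets '[{"claw":0.09,"travel":[0,0.04,-0.05],"angular":[0,0,-10]},{"claw":0.09,"travel":[0,0.078,-0.09],"angular":[0,0,-20]},{"claw":0.09,"travel":[0,0.078,-0.09],"angular":[0,0,-30]},{"claw":0.09,"travel":[0,0.078,-0.09],"angular":[0,0,-40]},{"claw":0.09,"travel":[0,0.078,-0.09],"angular":[0,0,-50]},{"claw":0.09,"travel":[0,0.078,-0.09],"angular":[0,0,-60]},{"claw":0.09,"travel":[0,0.078,-0.09],"angular":[0,0,-70]},{"claw":0.09,"travel":[0,0.078,-0.09],"angular":[0,0,-80]},{"claw":0.09,"travel":[0,0.078,-0.09],"angular":[0,0,-87.4]},{"claw":0.09,"travel":[0,0.078,-0.09],"angular":[0,0,-87.4]}]'

```text
t: 36.65
tcp_pos: [0.7155, 0.0024, 0.201]
tcp_rot: [[-1.0, 0.025, -0.004], [0.025, 1.0, 0.002], [0.004, 0.002, -1.0]]
force: [-0.7, -0.1, -1.0]
width: 0.09
finger_force: 0.0
```

```bash
python3 - <<'E'
from h import *
im,C=grab("wrist","w15.png"); g=cv2.cvtColor(im,cv2.COLOR_BGR2GRAY)
m=(g<55).astype(np.uint8)
for c in cv2.findContours(m,cv2.RETR_EXTERNAL,cv2.CHAIN_APPROX_NONE)[0]:
    if cv2.contourArea(c)<800 or cv2.contourArea(c)>6000: continue
    w=cast(C,c[:,0],.040)[:,:2]*1000; e=cv2.fitEllipse(w.astype(np.float32)); print(cv2.boundingRect(c),np.round(e[0],1),np.round(e[1],1))
print(C["c"]); go((.712,0,.2),0)
E
```

```text
(139, 221, 40, 64) [ 824.9 -111.6] [27.1 99.1]
(225, 67, 47, 49) [629.6   1.5] [47.7 47.8]
(316, 61, 48, 50) [626.8  96.3] [47.8 48.2]
[0.63594932 0.00491812 0.36727422]
travel [0.0035, -0.0025, 0.0012] ang [0.13, -0.22, -1.55] at [0.7156 0.0024 0.2012] yaw -1.55 t 36.7
```

View pics/w15.png

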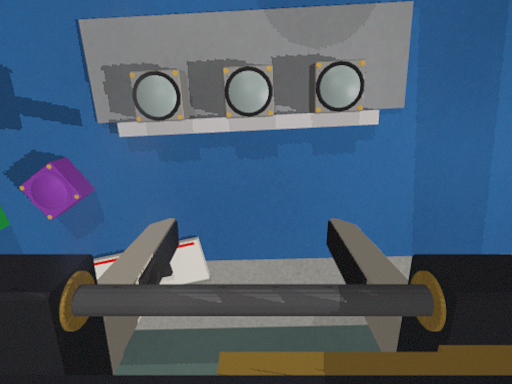

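All three units stand on the plate against the bar, lenses at (157,96), (249,91) and (340,86). Next are the weights, the middle one first.

Request:
step_arm --targets '[{"claw":0.08,"travel":[0.05,0.014,0],"angular":[0,0,-1.5]},{"claw":0.08,"travel":[0.11,0.014,0],"angular":[0,0,-1.5]},{"claw":0.08,"travel":[0.17,0.014,0],"angular":[0,0,-1.5]},{"claw":0.08,"travel":[0.205,0.014,0],"angular":[0.1,-0.2,-1.5]},{"claw":0.08,"travel":[0.205,0.014,0],"angular":[0.1,-0.2,-1.5]},{"claw":0.08,"travel":[0.205,0.014,0],"angular":[0.1,-0.2,-1.5]}]'

```text
t: 37.45
tcp_pos: [0.5122, 0.0212, 0.203]
tcp_rot: [[-1.0, -0.0, 0.003], [-0.0, 1.0, 0.0], [-0.003, 0.0, -1.0]]
force: [0.4, -1.5, -0.2]
width: 0.08
finger_force: 0.0
```

```bash
python3 - <<'E'
from h import *
im,C=look(.016,.3); cv2.imwrite("pics/w16.png",im); go((.43,.0216,.0035),0)
E
```

```text
cam [0.432 0.022 0.369]
rect mm [693.9  27.7] [779.2 315.1] 90.0 bbox (0, 185, 512, 199)
rect mm [431.3  13.5] [35.8 35.8] 20.9 bbox (225, 75, 40, 41)
rect mm [417.8 251. ] [43.8 36.2] 82.1 bbox (435, 64, 47, 38)
rect mm [ 436.1 -116.3] [69.1 76.3] 10.0 bbox (89, 64, 81, 72)
travel [0.0829, 0.0004, 0.1992] ang [0.02, 0.13, 0.05] at [0.5125 0.0212 0.2029] yaw 0.05 t 37.5
```

Request:
step_arm --newtons 40 --targets '[{"claw":0.07,"travel":[0.08,-0.008,0.04],"angular":[0,0.1,-10]},{"claw":0.06,"travel":[0.08,-0.008,0.09],"angular":[0,0.1,-20.8]},{"claw":0.055,"travel":[0.08,-0.008,0.13],"angular":[0,0.1,-20.8]},{"claw":0.055,"travel":[0.08,-0.008,0.17],"angular":[0,0.1,-20.8]},{"claw":0.055,"travel":[0.08,-0.008,0.19],"angular":[0,0.1,-20.8]},{"claw":0.055,"travel":[0.08,-0.008,0.197],"angular":[0,0.1,-20.8]},{"claw":0.055,"travel":[0.08,-0.008,0.197],"angular":[0,0.1,-20.8]}]'

```text
t: 38.38
tcp_pos: [0.4323, 0.0131, 0.0055]
tcp_rot: [[-0.934, -0.357, -0.001], [-0.357, 0.934, 0.0], [0.001, 0.0, -1.0]]
force: [0.7, -1.3, 0.4]
width: 0.0549
finger_force: 0.0
```

```bash
python3 - <<'E'
from h import *
go((.4329,.0129,.006),20.9); print(env.get_obs()["force"])
E
```

```text
travel [-0.0005, -0.0004, -0.0005] ang [0.02, -0.05, -0.01] at [0.4323 0.0131 0.0055] yaw 20.89 t 38.375
[ 0.70566638 -1.33447216  0.36779271]
```

Request:
step_arm --targets '[{"claw":0.02,"travel":[0,0,0],"angular":[0,0,0]},{"claw":0.02,"travel":[0,0,0],"angular":[0,0,0]},{"claw":0.02,"travel":[0,0,0],"angular":[0,0,0]},{"claw":0.02,"travel":[0,0,0],"angular":[0,0,0]},{"claw":0.02,"travel":[0,0,-0.02],"angular":[0,0,0]},{"claw":0.02,"travel":[0,0,-0.06],"angular":[0,0,0]},{"claw":0.02,"travel":[0,0,-0.1],"angular":[0,0,0]},{"claw":0.02,"travel":[0,0,-0.1],"angular":[0,0,0]}]'

```text
t: 39.38
tcp_pos: [0.4343, 0.013, 0.1087]
tcp_rot: [[-0.934, -0.357, 0.006], [-0.357, 0.934, -0.0], [-0.005, -0.003, -1.0]]
force: [0.3, 0.4, -1.0]
width: 0.0354
finger_force: 40.0
```

```bash
python3 - <<'E'
from h import *
o=env.get_obs();print(o["width"],o["finger_force"],o["force"])
go((.6311,.0009,.07),1.4)
E
```

```text
0.03542296571350533 39.999200105667114 [ 0.34420997  0.40576823 -1.0254819 ]
travel [-0.1793, -0.0815, 0.0399] ang [-0.09, 0.33, 19.52] at [0.4343 0.013  0.1087] yaw 20.92 t 39.375
```

Request:
step_arm --targets '[{"claw":0.02,"travel":[-0.045,-0.02,0],"angular":[0,0,5]},{"claw":0.02,"travel":[-0.09,-0.04,0],"angular":[0,0,10]},{"claw":0.02,"travel":[-0.135,-0.06,0],"angular":[0,0,15]},{"claw":0.02,"travel":[-0.179,-0.081,0],"angular":[-0.1,0.3,19.5]},{"claw":0.02,"travel":[-0.179,-0.081,0.02],"angular":[-0.1,0.3,19.5]},{"claw":0.02,"travel":[-0.179,-0.081,0.038],"angular":[-0.1,0.3,19.5]},{"claw":0.02,"travel":[-0.179,-0.081,0.038],"angular":[-0.1,0.3,19.5]},{"claw":0.02,"travel":[-0.179,-0.081,0.038],"angular":[-0.1,0.3,19.5]}]'

```text
t: 40.38
tcp_pos: [0.6272, 0.0015, 0.0676]
tcp_rot: [[-1.0, -0.025, -0.006], [-0.025, 1.0, 0.001], [0.006, 0.001, -1.0]]
force: [1.0, 0.4, -1.0]
width: 0.0355
finger_force: 40.0
```

```bash
python3 - <<'E'
from h import *
o=env.get_obs();print(o["width"],o["finger_force"],o["force"])
im,C=grab("wrist","w17.png")
go((.6311,.0009,.0525),1.4)
E
```

```text
0.03545297087367426 39.99935209751129 [ 0.9548265   0.42893645 -1.04166097]
travel [-0.0033, -0.0007, 0.0158] ang [0.04, -0.26, 0.04] at [0.6279 0.0015 0.0683] yaw 1.44 t 40.425
```

Request:
step_arm --targets '[{"claw":0.02,"travel":[-0.0033,-0.0007,0.006],"angular":[0,-0.3,0]},{"claw":0.02,"travel":[-0.0033,-0.0007,0.012],"angular":[0,-0.3,0]},{"claw":0.02,"travel":[-0.0033,-0.0007,0.012],"angular":[0,-0.3,0]},{"claw":0.02,"travel":[-0.0033,-0.0007,0.012],"angular":[0,-0.3,0]}]'

```text
t: 40.92
tcp_pos: [0.6311, 0.0008, 0.0552]
tcp_rot: [[-1.0, -0.025, -0.001], [-0.025, 1.0, 0.001], [0.001, 0.001, -1.0]]
force: [-0.1, -0.6, -1.8]
width: 0.0354
finger_force: 40.0
```

```bash
python3 - <<'E'
from h import *
o=env.get_obs();print(o["width"],o["finger_force"],o["force"])
go((.6311,.0009,.0523),1.4)
E
```

```text
0.035386079396724376 39.999189376831055 [-0.07872685 -0.5568339  -1.84322845]
travel [0.0, 0.0001, 0.0029] ang [0.05, -0.05, 0.02] at [0.6311 0.0008 0.0552] yaw 1.42 t 40.925
```

Right on target. Lowering until it touches.

Request:
step_arm --targets '[{"claw":0.02,"travel":[0,0,0.0015],"angular":[0,0,0]},{"claw":0.02,"travel":[0,0,0.003],"angular":[0,0,0]},{"claw":0.02,"travel":[0,0,0.003],"angular":[0,0,0]}]'

```text
t: 41.3
tcp_pos: [0.6314, 0.0008, 0.0526]
tcp_rot: [[-1.0, -0.025, -0.0], [-0.025, 1.0, 0.001], [0.0, 0.001, -1.0]]
force: [-0.7, -0.2, -1.0]
width: 0.0354
finger_force: 40.0
```

Request:
step_arm --targets '[{"claw":0.02,"travel":[0,0,0.0005],"angular":[0,0,0]},{"claw":0.02,"travel":[0,0,0.0005],"angular":[0,0,0]}]'

```text
t: 41.55
tcp_pos: [0.6314, 0.0008, 0.0524]
tcp_rot: [[-1.0, -0.025, -0.0], [-0.025, 1.0, 0.001], [0.0, 0.001, -1.0]]
force: [-2.1, -0.1, 3.6]
width: 0.0355
finger_force: 40.0
```

Request:
step_arm --newtons 5 --targets '[{"claw":0.03,"travel":[0,0,-0.0004],"angular":[0,0,0]},{"claw":0.03,"travel":[0,0,-0.0004],"angular":[0,0,0]},{"claw":0.038,"travel":[0,0,-0.0004],"angular":[0,0,0]},{"claw":0.042,"travel":[0,0,-0.0004],"angular":[0,0,0]},{"claw":0.055,"travel":[0,0,-0.0004],"angular":[0,0,0]},{"claw":0.055,"travel":[0,0,-0.0004],"angular":[0,0,0]},{"claw":0.055,"travel":[0,0,-0.02],"angular":[0,0,0]},{"claw":0.055,"travel":[0,0,-0.06],"angular":[0,0,0]},{"claw":0.055,"travel":[0,0,-0.1],"angular":[0,0,0]},{"claw":0.055,"travel":[0,0,-0.1],"angular":[0,0,0]}]'

```text
t: 42.8
tcp_pos: [0.6346, 0.0005, 0.1586]
tcp_rot: [[-1.0, -0.025, 0.009], [-0.025, 1.0, 0.0], [-0.009, -0.0, -1.0]]
force: [-0.3, -0.1, 0.9]
width: 0.0549
finger_force: 0.0
```

```bash
python3 - <<'E'
from h import *
im,C=grab("wrist","w18.png"); g=cv2.cvtColor(im,cv2.COLOR_BGR2HSV)
b=C; p=proj(C,[[.6295,.0015,.062]])[0]; print(p)
x,y=int(p[0]),int(p[1]); c=im[max(0,y-70):y+70,x-70:x+70]
a=cv2.resize(c,None,fx=2,fy=2); s,_=grab("side"); d,_=grab("scene")
cv2.imwrite("pics/v13.png",np.hstack([cv2.resize(a,(280,280)),cv2.resize(d[150:290,230:370],(280,280),interpolation=cv2.INTER_CUBIC)]))
go((.418+.081,.247,.2),0)
E
```

```text
[252.32770647 181.769192  ]
travel [0.1259, 0.2495, -0.0478] ang [0.05, -0.05, 1.42] at [0.631  0.0007 0.1518] yaw 1.42 t 42.95
```

View pics/v13.png

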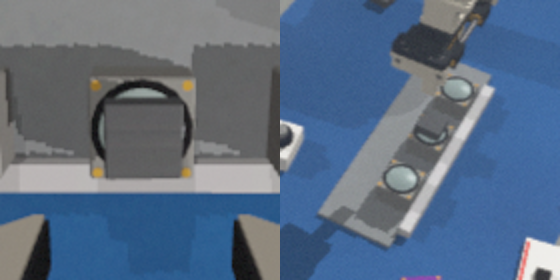

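The weight sits level on the middle lens within about 1.5 mm of its centre (crop (144,140)). On to the weight at about (0.42, 0.25).

Request:
step_arm --targets '[{"claw":0.055,"travel":[0.025,0.05,-0.02],"angular":[0,0,1.4]},{"claw":0.055,"travel":[0.05,0.1,-0.048],"angular":[0,0,1.4]},{"claw":0.055,"travel":[0.075,0.15,-0.048],"angular":[0,0,1.4]},{"claw":0.055,"travel":[0.1,0.2,-0.048],"angular":[0,0,1.4]},{"claw":0.055,"travel":[0.126,0.2535,-0.048],"angular":[0,0,1.4]},{"claw":0.055,"travel":[0.126,0.2535,-0.048],"angular":[0,0,1.4]},{"claw":0.055,"travel":[0.126,0.2535,-0.048],"angular":[0,0,1.4]},{"claw":0.055,"travel":[0.126,0.2535,-0.048],"angular":[0,0,1.4]}]'

```text
t: 43.95
tcp_pos: [0.4995, 0.2496, 0.1995]
tcp_rot: [[-1.0, 0.001, -0.001], [0.001, 1.0, 0.0], [0.001, 0.0, -1.0]]
force: [0.3, 1.0, 0.3]
width: 0.0548
finger_force: 0.0
```

```bash
python3 - <<'E'
from h import *
im,C=look(.016,.07); go((.4196,.2500,.006),0)
E
```

```text
cam [0.419 0.251 0.366]
rect mm [417.7 255.6] [35.8 35.5] 81.9 bbox (239, 77, 36, 37)
travel [0.0797, 0.0002, 0.1937] ang [0.02, -0.08, -0.09] at [0.4996 0.2496 0.1996] yaw -0.09 t 44.0
```

Request:
step_arm --newtons 40 --targets '[{"claw":0.055,"travel":[0.04,0.005,0.04],"angular":[0,-0.1,8]},{"claw":0.055,"travel":[0.08,0.0055,0.09],"angular":[0,-0.1,8]},{"claw":0.055,"travel":[0.08,0.0055,0.13],"angular":[0,-0.1,8]},{"claw":0.055,"travel":[0.08,0.0055,0.17],"angular":[0,-0.1,8]},{"claw":0.055,"travel":[0.08,0.0055,0.187],"angular":[0,-0.1,8]},{"claw":0.055,"travel":[0.08,0.0055,0.194],"angular":[0,-0.1,8]},{"claw":0.055,"travel":[0.08,0.0055,0.194],"angular":[0,-0.1,8]},{"claw":0.055,"travel":[0.08,0.0055,0.194],"angular":[0,-0.1,8]}]'

```text
t: 45.0
tcp_pos: [0.4203, 0.2571, 0.0077]
tcp_rot: [[-0.99, 0.139, 0.003], [0.139, 0.99, 0.002], [-0.003, 0.002, -1.0]]
force: [0.4, 0.8, 0.3]
width: 0.0549
finger_force: 0.0
```

Request:
step_arm --targets '[{"claw":0.02,"travel":[0,0,0],"angular":[0,0,0]},{"claw":0.02,"travel":[0,0,0],"angular":[0,0,0]},{"claw":0.02,"travel":[0,0,0],"angular":[0,0,0]},{"claw":0.02,"travel":[0,0,0],"angular":[0,0,0]},{"claw":0.02,"travel":[0,0,-0.02],"angular":[0,0,0]},{"claw":0.02,"travel":[0,0,-0.06],"angular":[0,0,0]},{"claw":0.02,"travel":[0,0,-0.1],"angular":[0,0,0]},{"claw":0.02,"travel":[0,0,-0.1],"angular":[0,0,0]}]'

```text
t: 46.0
tcp_pos: [0.4211, 0.2578, 0.1096]
tcp_rot: [[-0.99, 0.139, 0.007], [0.139, 0.99, 0.004], [-0.006, 0.005, -1.0]]
force: [0.6, -0.2, -1.8]
width: 0.0354
finger_force: 40.0
```

```bash
python3 - <<'E'
from h import *
o=env.get_obs();print(o["width"],o["finger_force"],o["force"])
go((.6284,.0957,.07),1.4)
E
```

```text
0.035377508742624623 39.999348521232605 [ 0.63431643 -0.2377652  -1.79938523]
travel [-0.2275, -0.132, 0.0404] ang [0.24, 0.38, -9.38] at [0.4211 0.2578 0.1096] yaw -7.98 t 46.0
```

Request:
step_arm --targets '[{"claw":0.02,"travel":[-0.05,-0.03,0],"angular":[0,0,-2]},{"claw":0.02,"travel":[-0.1,-0.06,0],"angular":[0,0,-4]},{"claw":0.02,"travel":[-0.15,-0.09,0],"angular":[0,0,-6]},{"claw":0.02,"travel":[-0.2,-0.12,0],"angular":[0,0,-9.4]},{"claw":0.02,"travel":[-0.23,-0.132,0.01],"angular":[0.2,0.2,-9.4]},{"claw":0.02,"travel":[-0.23,-0.132,0.03],"angular":[0.2,0.2,-9.4]},{"claw":0.02,"travel":[-0.23,-0.132,0.046],"angular":[0.2,0.1,-9.4]},{"claw":0.02,"travel":[-0.23,-0.132,0.046],"angular":[0.2,0.1,-9.4]},{"claw":0.02,"travel":[-0.23,-0.132,0.046],"angular":[0.2,0.1,-9.4]}]'

```text
t: 47.12
tcp_pos: [0.6278, 0.0947, 0.0605]
tcp_rot: [[-1.0, -0.026, -0.001], [-0.026, 1.0, -0.003], [0.001, -0.003, -1.0]]
force: [1.5, 0.7, -1.6]
width: 0.0356
finger_force: 40.0
```

```bash
python3 - <<'E'
from h import *
o=env.get_obs();print(o["width"],o["finger_force"],o["force"])
go((.6291,.0957,.0575),1.4)
E
```

```text
0.035599005079110874 39.99931454658508 [ 1.52217081  0.67426783 -1.63811511]
travel [-0.0013, 0.001, 0.003] ang [-0.14, -0.05, 0.08] at [0.6278 0.0947 0.0605] yaw 1.48 t 47.125
```

Request:
step_arm --targets '[{"claw":0.02,"travel":[-0.0013,0.001,0.002],"angular":[0,0,0]},{"claw":0.02,"travel":[-0.0013,0.001,0.004],"angular":[0,0,0]},{"claw":0.02,"travel":[-0.0013,0.001,0.004],"angular":[0,0,0]},{"claw":0.02,"travel":[-0.0013,0.001,0.004],"angular":[0,0,0]}]'

```text
t: 47.62
tcp_pos: [0.6296, 0.0949, 0.0564]
tcp_rot: [[-1.0, -0.025, -0.001], [-0.025, 1.0, -0.003], [0.001, -0.003, -1.0]]
force: [0.2, 0.2, -1.8]
width: 0.0359
finger_force: 40.0
```

Request:
step_arm --targets '[{"claw":0.02,"travel":[0,0,0.001],"angular":[0,0,0]},{"claw":0.02,"travel":[0,0,0.0018],"angular":[0,0,0]},{"claw":0.02,"travel":[0,0,0.0018],"angular":[0,0,0]}]'

```text
t: 48.0
tcp_pos: [0.6295, 0.0949, 0.0543]
tcp_rot: [[-1.0, -0.025, -0.001], [-0.025, 1.0, -0.003], [0.001, -0.003, -1.0]]
force: [0.4, -0.8, -1.6]
width: 0.0357
finger_force: 40.0
```

Request:
step_arm --targets '[{"claw":0.02,"travel":[0.0004,0.0008,0],"angular":[0,0,0]},{"claw":0.02,"travel":[0.0004,0.0008,0.0006],"angular":[0,0,0]},{"claw":0.02,"travel":[0.0004,0.0008,0.0006],"angular":[0,0,0]}]'

```text
t: 48.38
tcp_pos: [0.6291, 0.0957, 0.0538]
tcp_rot: [[-1.0, -0.025, -0.001], [-0.025, 1.0, -0.003], [0.001, -0.003, -1.0]]
force: [-0.4, -0.7, -2.1]
width: 0.0357
finger_force: 40.0
```

Request:
step_arm --targets '[{"claw":0.02,"travel":[0,0,0.0006],"angular":[0,0,0]},{"claw":0.02,"travel":[0,0,0.0006],"angular":[0,0,0]}]'

```text
t: 48.62
tcp_pos: [0.6291, 0.0957, 0.0532]
tcp_rot: [[-1.0, -0.025, -0.001], [-0.025, 1.0, -0.003], [0.001, -0.003, -1.0]]
force: [0.1, 0.2, -2.4]
width: 0.0358
finger_force: 40.0
```

Request:
step_arm --targets '[{"claw":0.02,"travel":[0,0,0.0006],"angular":[0,0,0]},{"claw":0.02,"travel":[0,0,0.0006],"angular":[0,0,0]}]'

```text
t: 48.88
tcp_pos: [0.6292, 0.0957, 0.0528]
tcp_rot: [[-1.0, -0.025, -0.001], [-0.025, 1.0, -0.003], [0.001, -0.003, -1.0]]
force: [0.2, -0.7, -0.8]
width: 0.0356
finger_force: 40.0
```

```bash
python3 - <<'E'
from h import *
im,C=grab("wrist","w19.png"); d,_=grab("scene"); print(env.get_obs()["force"])
E
```

```text
[-0.62324453 -0.31522184 -0.15631749]
```

Request:
step_arm --newtons 5 --targets '[{"claw":0.03,"travel":[0,0,0],"angular":[0,0,0]},{"claw":0.03,"travel":[0,0,0],"angular":[0,0,0]},{"claw":0.038,"travel":[0,0,0],"angular":[0,0,0]},{"claw":0.042,"travel":[0,0,0],"angular":[0,0,0]},{"claw":0.055,"travel":[0,0,0],"angular":[0,0,0]},{"claw":0.055,"travel":[0,0,0],"angular":[0,0,0]},{"claw":0.055,"travel":[0,0,-0.02],"angular":[0,0,0]},{"claw":0.055,"travel":[0,0,-0.06],"angular":[0,0,0]},{"claw":0.055,"travel":[0,0,-0.1],"angular":[0,0,0]},{"claw":0.055,"travel":[0,0,-0.1],"angular":[0,0,0]}]'

```text
t: 50.22
tcp_pos: [0.6326, 0.0963, 0.1595]
tcp_rot: [[-1.0, -0.025, 0.009], [-0.025, 1.0, -0.002], [-0.009, -0.002, -1.0]]
force: [0.5, -0.6, -0.1]
width: 0.0549
finger_force: 0.0
```

```bash
cat >> h.py <<'E'
def wcheck():
    im,C=grab("wrist"); h=cv2.cvtColor(im,cv2.COLOR_BGR2GRAY).astype(int)
    for n,(x,y) in dict(A=(.6268,.0963),B=(.6295,.0015),C=(.6316,-.0953)).items():
        p=proj(C,[[x,y,.0623]])[0]; u,v=p.round().astype(int)
        if not(50<u<460 and 30<v<235): continue
        row=h[v,u-35:u+36]; col=h[max(0,v-35):v+36,u]
        print(n,p.round(1),"row",row[::2].tolist(),"col",col[::2].tolist())
E
python3 - <<'E'
from h import *
wcheck(); go((.559,-.366,.2),-3.6)
E
```

```text
A [251.5 180.8] row [108, 108, 106, 109, 106, 94, 20, 24, 109, 87, 101, 99, 99, 101, 100, 98, 99, 101, 101, 101, 103, 100, 104, 101, 101, 102, 104, 103, 84, 38, 107, 133, 152, 151, 148, 151] col [96, 120, 44, 38, 147, 167, 167, 128, 65, 68, 98, 100, 100, 101, 102, 102, 100, 99, 103, 104, 103, 100, 99, 100, 102, 103, 103, 107, 183, 182, 154, 85, 88, 86, 85, 86]
B [147.4 181.1] row [127, 129, 127, 98, 100, 103, 100, 99, 102, 93, 103, 103, 104, 106, 105, 104, 107, 107, 107, 107, 104, 106, 107, 103, 106, 106, 105, 108, 107, 87, 122, 183, 50, 40, 107, 158] col [102, 104, 112, 52, 51, 147, 143, 73, 88, 105, 104, 103, 105, 103, 106, 101, 102, 105, 104, 105, 101, 103, 100, 106, 104, 104, 100, 164, 173, 176, 150, 91, 90, 91, 91, 90]
travel [0.0834, -0.4603, -0.0427] ang [-0.12, 0.29, 5.02] at [0.6312 0.0962 0.1567] yaw 1.42 t 50.275
```

Request:
step_arm --targets '[{"claw":0.055,"travel":[0.01,-0.055,-0.043],"angular":[0,0,1]},{"claw":0.055,"travel":[0.02,-0.11,-0.043],"angular":[0,0,2]},{"claw":0.055,"travel":[0.03,-0.17,-0.043],"angular":[0,0,3]},{"claw":0.055,"travel":[0.04,-0.23,-0.043],"angular":[0,0,5]},{"claw":0.055,"travel":[0.05,-0.29,-0.043],"angular":[0,0,5]},{"claw":0.055,"travel":[0.06,-0.35,-0.043],"angular":[0,0.1,5]},{"claw":0.055,"travel":[0.07,-0.41,-0.043],"angular":[0,0.1,5]},{"claw":0.055,"travel":[0.0834,-0.46,-0.043],"angular":[0,0.1,5]},{"claw":0.055,"travel":[0.0834,-0.46,-0.043],"angular":[0,0.1,5]},{"claw":0.055,"travel":[0.0834,-0.46,-0.043],"angular":[0,0.1,5]}]'

```text
t: 51.52
tcp_pos: [0.5569, -0.3652, 0.196]
tcp_rot: [[-0.998, 0.063, -0.004], [0.063, 0.998, -0.001], [0.004, -0.001, -1.0]]
force: [-0.1, 0.1, -0.6]
width: 0.0547
finger_force: 0.0
```

```bash
python3 - <<'E'
from h import *
im,C=look(.016,.07); go((.4796,-.3666,.006),-3.6)
E
```

```text
cam [ 0.477 -0.359  0.362]
rect mm [ 480.7 -374.5] [35.9 35.3] 86.4 bbox (223, 85, 33, 34)
travel [0.0768, -0.0066, 0.1905] ang [-0.09, -0.2, 0.06] at [ 0.5573 -0.3645  0.1962] yaw -3.54 t 51.575
```

Request:
step_arm --newtons 40 --targets '[{"claw":0.055,"travel":[0.04,-0.015,0.04],"angular":[0,-0.2,0]},{"claw":0.055,"travel":[0.0736,-0.015,0.09],"angular":[0,-0.2,0]},{"claw":0.055,"travel":[0.0736,-0.015,0.13],"angular":[0,-0.2,0]},{"claw":0.055,"travel":[0.0736,-0.015,0.165],"angular":[0,-0.2,0]},{"claw":0.055,"travel":[0.0736,-0.015,0.182],"angular":[0,-0.2,0]},{"claw":0.055,"travel":[0.0736,-0.015,0.19],"angular":[0,-0.2,0]},{"claw":0.055,"travel":[0.0736,-0.015,0.19],"angular":[0,-0.2,0]},{"claw":0.055,"travel":[0.0736,-0.015,0.19],"angular":[0,-0.2,0]}]'

```text
t: 52.58
tcp_pos: [0.4835, -0.3774, 0.0088]
tcp_rot: [[-0.998, 0.062, 0.003], [0.062, 0.998, -0.005], [-0.003, -0.004, -1.0]]
force: [0.4, -0.4, 1.1]
width: 0.0549
finger_force: 0.0
```

Request:
step_arm --targets '[{"claw":0.02,"travel":[0,0,0],"angular":[0,0,0]},{"claw":0.02,"travel":[0,0,0],"angular":[0,0,0]},{"claw":0.02,"travel":[0,0,0],"angular":[0,0,0]},{"claw":0.02,"travel":[0,0,0],"angular":[0,0,0]},{"claw":0.02,"travel":[0,0,-0.02],"angular":[0,0,0]},{"claw":0.02,"travel":[0,0,-0.06],"angular":[0,0,0]},{"claw":0.02,"travel":[0,0,-0.1],"angular":[0,0,0]},{"claw":0.02,"travel":[0,0,-0.1],"angular":[0,0,0]}]'

```text
t: 53.58
tcp_pos: [0.4847, -0.3788, 0.1131]
tcp_rot: [[-0.998, 0.062, 0.007], [0.062, 0.998, -0.009], [-0.008, -0.008, -1.0]]
force: [-0.0, -0.6, -1.1]
width: 0.0356
finger_force: 40.0
```

```bash
python3 - <<'E'
from h import *
o=env.get_obs();print(o["width"],o["finger_force"],o["force"])
go((.6328,-.0969,.07),1.4)
E
```

```text
0.03560430811386744 39.99890148639679 [-0.0123248  -0.63234096 -1.14271768]
travel [-0.1298, 0.2909, 0.0416] ang [-0.5, 0.43, -4.98] at [ 0.4847 -0.3788  0.1131] yaw -3.58 t 53.575
```

Request:
step_arm --targets '[{"claw":0.02,"travel":[-0.022,0.05,0],"angular":[0,0,-1]},{"claw":0.02,"travel":[-0.044,0.1,0],"angular":[0,0,-2]},{"claw":0.02,"travel":[-0.066,0.15,0],"angular":[0,0,-3]},{"claw":0.02,"travel":[-0.088,0.2,0],"angular":[0,0,-4]},{"claw":0.02,"travel":[-0.11,0.25,0],"angular":[-0.2,0.2,-5]},{"claw":0.02,"travel":[-0.131,0.291,0],"angular":[-0.3,0.1,-5]},{"claw":0.02,"travel":[-0.131,0.291,0.02],"angular":[-0.3,0.1,-5]},{"claw":0.02,"travel":[-0.131,0.291,0.045],"angular":[-0.3,0.1,-5]},{"claw":0.02,"travel":[-0.131,0.291,0.045],"angular":[-0.3,0.1,-5]},{"claw":0.02,"travel":[-0.131,0.291,0.045],"angular":[-0.3,0.1,-5]}]'

```text
t: 54.82
tcp_pos: [0.6309, -0.0951, 0.0616]
tcp_rot: [[-1.0, -0.024, -0.001], [-0.024, 1.0, 0.002], [0.001, 0.002, -1.0]]
force: [-0.3, 0.4, -0.7]
width: 0.0353
finger_force: 40.0
```

```bash
python3 - <<'E'
from h import *
o=env.get_obs();print(o["width"],o["finger_force"],o["force"])
go((.6339,-.0969,.0565),1.4)
E
```

```text
0.03534848022935405 39.998822808265686 [-0.2612477   0.39124839 -0.67163391]
travel [-0.003, -0.0019, 0.0051] ang [0.14, -0.07, -0.03] at [ 0.6309 -0.0951  0.0616] yaw 1.37 t 54.825
```

Request:
step_arm --targets '[{"claw":0.02,"travel":[-0.003,-0.0019,0.002],"angular":[0.1,0,0]},{"claw":0.02,"travel":[-0.003,-0.0019,0.005],"angular":[0.1,0,0]},{"claw":0.02,"travel":[-0.003,-0.0019,0.005],"angular":[0.1,0,0]},{"claw":0.02,"travel":[-0.003,-0.0019,0.006],"angular":[0.1,0,0]},{"claw":0.02,"travel":[-0.003,-0.0019,0.006],"angular":[0.1,0,0]}]'

```text
t: 55.45
tcp_pos: [0.6342, -0.096, 0.0554]
tcp_rot: [[-1.0, -0.025, -0.001], [-0.025, 1.0, 0.001], [0.001, 0.001, -1.0]]
force: [0.9, 1.3, -1.4]
width: 0.0354
finger_force: 40.0
```

Request:
step_arm --targets '[{"claw":0.02,"travel":[0,0,0.0006],"angular":[0,0,0]},{"claw":0.02,"travel":[0,0,0.0006],"angular":[0,0,0]}]'

```text
t: 55.7
tcp_pos: [0.6343, -0.096, 0.0549]
tcp_rot: [[-1.0, -0.025, -0.001], [-0.025, 1.0, 0.001], [0.001, 0.001, -1.0]]
force: [0.5, 0.7, -2.2]
width: 0.0352
finger_force: 40.0
```

Request:
step_arm --targets '[{"claw":0.02,"travel":[0,0,0.0006],"angular":[0,0,0]},{"claw":0.02,"travel":[0,0,0.0006],"angular":[0,0,0]}]'

```text
t: 55.95
tcp_pos: [0.6342, -0.0961, 0.0542]
tcp_rot: [[-1.0, -0.025, -0.001], [-0.025, 1.0, 0.001], [0.001, 0.001, -1.0]]
force: [0.9, -0.3, -1.6]
width: 0.0351
finger_force: 40.0
```

Request:
step_arm --targets '[{"claw":0.02,"travel":[0.0004,-0.0008,0],"angular":[0,0,0]},{"claw":0.02,"travel":[0.0004,-0.0008,0.0005],"angular":[0,0,0]},{"claw":0.02,"travel":[0.0004,-0.0008,0.0005],"angular":[0,0,0]}]'

```text
t: 56.32
tcp_pos: [0.634, -0.097, 0.0539]
tcp_rot: [[-1.0, -0.025, -0.001], [-0.025, 1.0, 0.001], [0.001, 0.001, -1.0]]
force: [-0.5, 0.1, -0.6]
width: 0.0355
finger_force: 40.0
```

```bash
python3 - <<'E'
from h import *
F=[]
for _ in range(3): eyes.grab_frame("side"); F.append(env.get_obs()["force"])
print(np.mean(F,0),env.get_obs()["tcp_pos"])
E
```

```text
[-0.32295118 -0.42562808 -0.29534458] [ 0.63398184 -0.0969516   0.05385589]
```

Force has dropped to about zero, so the weight is on the lens. I'll release and retreat.

Request:
step_arm --newtons 5 --targets '[{"claw":0.03,"travel":[0,0,0],"angular":[0,0,0]},{"claw":0.03,"travel":[0,0,0],"angular":[0,0,0]},{"claw":0.038,"travel":[0,0,0],"angular":[0,0,0]},{"claw":0.042,"travel":[0,0,0],"angular":[0,0,0]},{"claw":0.055,"travel":[0,0,0],"angular":[0,0,0]},{"claw":0.055,"travel":[0,0,0],"angular":[0,0,0]},{"claw":0.055,"travel":[0,0,-0.02],"angular":[0,0,0]},{"claw":0.055,"travel":[0,0,-0.06],"angular":[0,0,0]},{"claw":0.055,"travel":[0,0,-0.1],"angular":[0,0,0]},{"claw":0.055,"travel":[0,0,-0.14],"angular":[0,0,0]}]'

```text
t: 57.72
tcp_pos: [0.6343, -0.0971, 0.197]
tcp_rot: [[-1.0, -0.025, 0.001], [-0.025, 1.0, 0.0], [-0.001, 0.0, -1.0]]
force: [-0.4, 0.0, 0.3]
width: 0.0549
finger_force: 0.0
```

Request:
step_arm --targets '[{"claw":0.055,"travel":[-0.04,0.03,0],"angular":[0,0,0]},{"claw":0.055,"travel":[-0.08,0.097,0],"angular":[0,0,0]},{"claw":0.055,"travel":[-0.08,0.097,0],"angular":[0,0,0]},{"claw":0.055,"travel":[-0.08,0.097,0],"angular":[0,0,0]},{"claw":0.055,"travel":[-0.08,0.097,0],"angular":[0,0,0]}]'

```text
t: 58.35
tcp_pos: [0.7112, 0.0006, 0.1943]
tcp_rot: [[-1.0, -0.024, -0.001], [-0.024, 1.0, 0.0], [0.001, 0.0, -1.0]]
force: [0.2, -0.5, 0.2]
width: 0.0549
finger_force: 0.0
```

```bash
python3 - <<'E'
from h import *
im,C=grab("wrist","w20.png"); print(C["c"],[proj(C,[[x,y,.0623]])[0].round(1) for x,y in((.6268,.0963),(.6295,.0015),(.6316,-.0953))])
d,_=grab("scene")
a=cv2.resize(im[30:160,90:430],(680,260),interpolation=cv2.INTER_CUBIC); b=cv2.resize(d[160:300,230:400],(340,280),interpolation=cv2.INTER_CUBIC)
s,_=grab("side"); s=cv2.resize(s[150:260,160:290],(340,280),interpolation=cv2.INTER_CUBIC)
cv2.imwrite("pics/v14.png",np.vstack([a,np.hstack([b,s])]))
S,c2=grab("scene"); h=cv2.cvtColor(S,cv2.COLOR_BGR2HSV)
go((.44,-.116,.2),0)
E
```

```text
[ 6.31071590e-01 -3.41931068e-04  3.60309187e-01] [array([353.8,  94.6]), array([254.1,  95.1]), array([152.3,  94.8])]
travel [0.2739, -0.1103, -0.0057] ang [0.03, -0.03, 1.33] at [7.113e-01 6.000e-04 1.942e-01] yaw 1.33 t 58.55
```

View pics/v14.png

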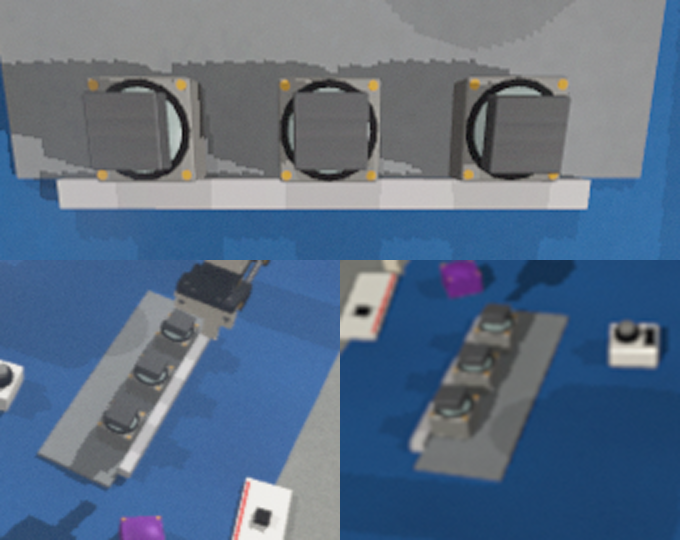

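All three weights sit flat and centred within about 2 mm (crop (124,130), (331,131), (531,135)), and the bar is flush along the plate. Now the timer button.

Request:
step_arm --targets '[{"claw":0.03,"travel":[0.05,-0.02,-0.006],"angular":[0,0,1.3]},{"claw":0.01,"travel":[0.1,-0.05,-0.006],"angular":[0,0,1.3]},{"claw":0,"travel":[0.15,-0.08,-0.006],"angular":[0,0,1.3]},{"claw":0,"travel":[0.193,-0.11,-0.006],"angular":[0,0,1.3]},{"claw":0,"travel":[0.193,-0.11,-0.006],"angular":[0,0,1.3]},{"claw":0,"travel":[0.193,-0.11,-0.006],"angular":[0,0,1.3]},{"claw":0,"travel":[0.193,-0.11,-0.006],"angular":[0,0,1.3]}]'

```text
t: 59.42
tcp_pos: [0.5221, -0.1125, 0.2001]
tcp_rot: [[-1.0, -0.003, -0.0], [-0.003, 1.0, 0.001], [0.0, 0.001, -1.0]]
force: [0.5, -0.1, 0.4]
width: 0.0006
finger_force: 0.0
```

```bash
python3 - <<'E'
from h import *
im,C=look(.030,.1); cv2.imwrite("pics/w21.png",im)
g=cv2.cvtColor(im,cv2.COLOR_BGR2GRAY); p=proj(C,[[.436,-.116,.03]])[0].round().astype(int); print(p)
u,v=p; r=g[v-45:v+45,u-45:u+45]
m=(r<60).astype(np.uint8)
for c in cv2.findContours(m,cv2.RETR_CCOMP,cv2.CHAIN_APPROX_NONE)[0]:
    if cv2.contourArea(c)<60: continue
    q=c[:,0]+[u-45,v-45]; w=cast(C,q,.033)[:,:2]*1000; e=cv2.minAreaRect(w.astype(np.float32)); print(cv2.boundingRect(q),cv2.contourArea(c),np.round(e[0],1),np.round(e[1],1))
for k in range(0,90,4): print(" ".join("%3d"%x for x in r[k,::4]))
E
```

```text
cam [ 0.442 -0.112  0.366]
rect mm [ 436.5 -115.1] [66.4 66.2] 10.1 bbox (213, 54, 71, 74)
[248  91]
(233, 83, 35, 36) 909.0 [ 446.2 -113.9] [36.  36.4]
(239, 89, 24, 25) 425.0 [ 446.5 -113.5] [24.6 24.3]
(224, 59, 42, 22) 540.0 [ 415.2 -119.1] [14.3 41.8]
100  97  98  99  98  97 100  97  98  97  98  98  94  95  97  95  96  93  98  94  94  93  92
100  95  98 100  99  97  97  84 100  82  87  96  95  99  98  99  95  96  94  95  93  92  94
100  98  99  86  78  69  69  71  74  70  69  71  70  69  68  94 116 184  89  93  93  98  95
 69  72  68  70  71  70  73  74  70  63  61 129 189 217 202 166 228 227 208  96  94  95  91
 70  76  70  67  69  86 172 196 220 190 137  32  42  46  46  39 229 227 232  95  94  94  93
 72  67  69 213 223 203  35  44  40  49  44  43  50  47  43  45 233 228 237  92  94  95  91
 68  69  69 194 225 217  42  47  42  44  46  43  52  44  46  45 201 227 234  97  94  94  95
 70  72  73 159 224 229  44  44  45  46  47  43  42  41  37 130 212 226 229  93  95  95  99
 68  72  72 110 226 225  39  44  39  34 146 212 232 228 227 226 227 227 227  90  95  95  96
 69  72  68  71
[... 572 characters left out ...]
  26 145 150 154 157 161  45 121 226 227 227  91  98  97
 70  75  74  69  69 198 171 175  69  41  31 143 153 143  35  42 218 226 225 225 131  98  99
 69  69  69  69  66 167 224 216 166  43  40  36  37  36  37 176 211 226 226 227 192 101  97
 91  69  70  73  72 111 224 224 225 212 202  20  28  62 210 210 210 209 172 117  97 100  96
 99 100  97  90  90  70 226 225 226 210 209 211 180 147  92  90  87  89  92  88  94  98  99
 98  99  99  99 100  98 183 165 108  88  90  91  86  90  87  91  89  90  87  91  96  96  98
100  98  97 100  97  97  93  90  88  88  91  91  89  92  90  90  91  92  89  89 101  98  98
 98  99  99  99  95  99 102  92  87  87  91  90  90  89  91  90  89  91  90  92  90  98  98
```

Request:
step_arm --targets '[{"claw":0,"travel":[0.04,-0.002,0.03],"angular":[0,0,0]},{"claw":0,"travel":[0.074,-0.002,0.07],"angular":[0,0,0]},{"claw":0,"travel":[0.074,-0.002,0.11],"angular":[0,0,0]},{"claw":0,"travel":[0.074,-0.002,0.135],"angular":[0,0,0]},{"claw":0,"travel":[0.074,-0.002,0.145],"angular":[0,0,0]},{"claw":0,"travel":[0.074,-0.002,0.145],"angular":[0,0,0]},{"claw":0,"travel":[0.074,-0.002,0.145],"angular":[0,0,0]}]'

```text
t: 60.35
tcp_pos: [0.4485, -0.1151, 0.0562]
tcp_rot: [[-1.0, -0.002, 0.001], [-0.002, 1.0, 0.0], [-0.001, 0.0, -1.0]]
force: [0.5, 0.4, 0.4]
width: 0.0005
finger_force: 0.0
```

Request:
step_arm --targets '[{"claw":0,"travel":[0,0,0.003],"angular":[0,0,0]},{"claw":0,"travel":[0,0,0.006],"angular":[0,0,0]},{"claw":0,"travel":[0,0,0.009],"angular":[0,0,0]},{"claw":0,"travel":[0,0,0.012],"angular":[0,0,0]}]'

```text
t: 60.85
tcp_pos: [0.4486, -0.1153, 0.0455]
tcp_rot: [[-1.0, -0.002, 0.001], [-0.002, 1.0, -0.0], [-0.001, -0.0, -1.0]]
force: [-14.2, 5.8, 43.2]
width: 0.0001
finger_force: 21.5
```

Request:
step_arm --targets '[{"claw":0,"travel":[0,0,-0.012],"angular":[0,0,0]},{"claw":0,"travel":[0,0,-0.012],"angular":[0,0,0]}]'

```text
t: 61.1
tcp_pos: [0.4477, -0.1151, 0.0555]
tcp_rot: [[-1.0, -0.002, 0.0], [-0.002, 1.0, 0.0], [-0.0, 0.0, -1.0]]
force: [-0.3, 1.2, -0.4]
width: 0.0008
finger_force: 0.0
```

Request:
step_arm --targets '[{"claw":0,"travel":[0,0,0.005],"angular":[0,0,0]},{"claw":0,"travel":[0,0,0.005],"angular":[0,0,0]}]'

```text
t: 61.35
tcp_pos: [0.4469, -0.1147, 0.049]
tcp_rot: [[-1.0, -0.002, -0.002], [-0.002, 1.0, 0.001], [0.002, 0.001, -1.0]]
force: [1.5, 0.9, 2.5]
width: 0.0003
finger_force: 1.2
```

Request:
step_arm --targets '[{"claw":0,"travel":[0,0,0.0015],"angular":[0,0,0]},{"claw":0,"travel":[0,0,0.0015],"angular":[0,0,0]}]'

```text
t: 61.6
tcp_pos: [0.4469, -0.1147, 0.0481]
tcp_rot: [[-1.0, -0.002, -0.002], [-0.002, 1.0, 0.001], [0.002, 0.001, -1.0]]
force: [-1.1, -0.0, 2.4]
width: 0.0008
finger_force: 1.5
```

Request:
step_arm --targets '[{"claw":0,"travel":[0,0,0.0015],"angular":[0,0,0]},{"claw":0,"travel":[0,0,0.0015],"angular":[0,0,0]}]'

```text
t: 61.85
tcp_pos: [0.447, -0.1148, 0.0467]
tcp_rot: [[-1.0, -0.002, -0.001], [-0.002, 1.0, 0.001], [0.001, 0.001, -1.0]]
force: [-1.5, 1.4, 3.2]
width: 0.0006
finger_force: 1.8
```

Request:
step_arm --targets '[{"claw":0,"travel":[0,0,0.0015],"angular":[0,0,0]},{"claw":0,"travel":[0,0,0.0015],"angular":[0,0,0]}]'

```text
t: 62.1
tcp_pos: [0.4471, -0.1148, 0.0461]
tcp_rot: [[-1.0, -0.002, -0.001], [-0.002, 1.0, 0.001], [0.001, 0.001, -1.0]]
force: [-6.4, 2.1, 13.1]
width: 0.0007
finger_force: 6.3
```

The spring travel runs from about 0.051 to 0.046 and then hits the hard stop, so the button is fully pressed. Retracting, then a last check of the row.

Request:
step_arm --targets '[{"claw":0,"travel":[0,0,-0.02],"angular":[0,0,0]},{"claw":0,"travel":[0,0,-0.08],"angular":[0,0,0]},{"claw":0,"travel":[-0.05,0.03,-0.15],"angular":[0,0,0]},{"claw":0,"travel":[-0.11,0.08,-0.15],"angular":[0,0,0]},{"claw":0,"travel":[-0.17,0.11,-0.15],"angular":[0,0,0]},{"claw":0,"travel":[-0.23,0.115,-0.15],"angular":[0,0,0]},{"claw":0,"travel":[-0.264,0.115,-0.15],"angular":[0,0,-1.3]},{"claw":0,"travel":[-0.264,0.115,-0.15],"angular":[0,0,-1.3]},{"claw":0,"travel":[-0.264,0.115,-0.15],"angular":[0,0,-1.3]}]'

```text
t: 63.22
tcp_pos: [0.7108, 0.0007, 0.1938]
tcp_rot: [[-1.0, -0.025, -0.003], [-0.025, 1.0, 0.001], [0.003, 0.001, -1.0]]
force: [-0.1, 0.8, 0.2]
width: 0.0008
finger_force: 0.0
```

```bash
python3 - <<'E'
from h import *
old=cv2.imread("pics/w20.png"); im,C=grab("wrist","w22.png")
P=np.array([(x,y,.0623) for x,y in((.6268,.0963),(.6295,.0015),(.6316,-.0953))]); print(proj(C,P).round(1).tolist(),env.get_obs()["tcp_pos"])
g=cv2.cvtColor(im,cv2.COLOR_BGR2GRAY); og=cv2.cvtColor(old,cv2.COLOR_BGR2GRAY)
for u,v in ((353,94),(254,95),(152,95)):
    t=og[v-22:v+40,u-28:u+28]; r=cv2.matchTemplate(g[:235],t,cv2.TM_CCOEFF_NORMED); _,s,_,l=cv2.minMaxLoc(r); print((u,v),"->",(l[0]+28,l[1]+22),round(s,3))
h=cv2.cvtColor(im,cv2.COLOR_BGR2HSV); m=((h[...,1]<60)&(h[...,2]>165)).astype(np.uint8); m[:100]=0;m[180:]=0
n,l,s,_=cv2.connectedComponentsWithStats(m); i=1+s[1:,4].argmax(); q=np.argwhere(l==i)[:,::-1]
w=cast(C,q,.016); r=cv2.minAreaRect((w[:,:2]*1000).astype(np.float32)); print("bar",r)
E
```

```text
[[353.7, 95.5], [254.0, 95.9], [152.1, 95.5]] [7.10546887e-01 4.28974404e-04 1.95190198e-01]
(353, 94) -> (353, 95) 0.995
(254, 95) -> (254, 96) 0.989
(152, 95) -> (152, 96) 0.985
bar ((663.6755981445312, -0.4276885986328125), (16.740419387817383, 300.303955078125), 1.4251676797866821)
```

```bash
python3 -c "
from h import *
print(workorder.close_job())"
```

```text
the job is handed in; nothing more can be done
None
```

The job is handed in at about 63 s: the bar lies flush and centred along the plate's far edge, all three units stand square against it with a weight resting on each lens (within about 2 mm of centre), and the start button was pressed last; its first press touched 43 N at the wrist (limit 120 N).

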